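Stir the wax beads and put the stirrer in its cradle

TASK

Pick up the stirrer and, with its blade end down among the wax beads, stir them round the middle of the bowl for two or three full turns, anticlockwise as seen from above, sweeping well out from the middle so that beads of both colours are moved about, without any bead leaving the bowl. Then put the stirrer home in its sloping cradle, handle lying in both forks with the blade end down by the red foot plate: lower it in gently and let go only once it lies there. Leave the bottles, the jar and the marker where they are.

Things in the scene. Friction and masses are not known exactly. Their poses are not given: they have to be found in the camera images.
- stirrer: Wooden stirrer lying flat, 200 mm long, about 70 g. Origin: middle of its underside. x runs along it, away from the blade; z is up as it lies. Straight handle from x = -70 to +100 mm, 16 mm wide (y), 18 mm high (z 0 to 18). Red blade from x = -66 to -100 mm, 26 mm wide, 8 mm thick (z 5 to 13).
- blade_tip (a point): Middle of the blade's end on the stirrer, at x = -100, y = 0, z = 9 mm in the stirrer's frame.
- bowl: Round blue mixing bowl fixed to the bench on a dark pad; upright, axes parallel to the world's (x away from the robot, y to its left). Origin: on the bench under its centre. Inner floor 10 mm and rim 50 mm above the bench; inner radius 78 mm at the floor, outer radius 86 mm at the rim; wall 4 mm.
- cradle: Fixed sloping stirrer cradle: grey base plate 200 x 75 x 10 mm with posts that carry two black forks and a red foot plate. Origin: centre of the base's underside. x runs along it; the foot plate is at the low -x end and the forks rise towards +x; z up.
- seat: Where the stirrer belongs: its frame coincides with this one when home. x up the 35 degree slope, z square to it, upward. Origin 85 mm over the cradle's. Fork floors at z = 0, forks at x -55 to -35 and 50 to 70 mm, 46 mm wide; slots 21 mm wide, walls to z = 15, then flaring to z = 25 mm. Foot plate face at x = -100, z -12 to 24 mm.
- bead0_center (a point): Centre of a white wax bead, a ball of 28 mm diameter, about 11 g, on the bowl's floor.
- bead1_center (a point): Centre of a white wax bead, a ball of 28 mm diameter, about 11 g, on the bowl's floor.
- bead2_center (a point): Centre of a white wax bead, a ball of 28 mm diameter, about 11 g, on the bowl's floor.
- bead3_center (a point): Centre of a yellow wax bead, a ball of 28 mm diameter, about 11 g, on the bowl's floor.
- bead4_center (a point): Centre of a yellow wax bead, a ball of 28 mm diameter, about 11 g, on the bowl's floor.
- bead5_center (a point): Centre of a yellow wax bead, a ball of 28 mm diameter, about 11 g, on the bowl's floor.
- squeeze_bottle: Bystander: white squeeze bottle with red cap, 56 mm across, 140 mm tall. Origin: centre of its underside.
- amber_bottle: Bystander: amber glass bottle with black cap, 44 mm across, 85 mm tall. Origin: centre of its underside.
- jar: Bystander: green glass jar with black lid, 64 mm across, 70 mm tall. Origin: centre of its underside.
- marker: Bystander: white marker pen with a black cap, lying flat, 143 mm long (x -50 to 93 mm), 16 mm thick. Origin on its underside.

How it is judged:
On the way, in this order (a step that is already met when the one before it is completed fails the run):
1. first turn: the held stirrer's blade end is down among the beads, on the far (+x) side of the bowl's middle (14 mm or more out, within 14 mm sideways) (x of blade_tip in the frame of bowl between 0.014 and 0.07 m and y of blade_tip in the frame of bowl between -0.014 and 0.014 m and z of blade_tip in the frame of bowl below 0.038 m and contact force between the fingers and stirrer above 0.3 N).
2. first turn: the held stirrer's blade end is down among the beads, on the left (+y) side of the bowl's middle (14 mm or more out, within 14 mm sideways) (y of blade_tip in the frame of bowl between 0.014 and 0.07 m and x of blade_tip in the frame of bowl between -0.014 and 0.014 m and z of blade_tip in the frame of bowl below 0.038 m and contact force between the fingers and stirrer above 0.3 N).
3. first turn: the held stirrer's blade end is down among the beads, on the near (-x) side of the bowl's middle (14 mm or more out, within 14 mm sideways) (x of blade_tip in the frame of bowl between -0.07 and -0.014 m and y of blade_tip in the frame of bowl between -0.014 and 0.014 m and z of blade_tip in the frame of bowl below 0.038 m and contact force between the fingers and stirrer above 0.3 N).
4. first turn: the held stirrer's blade end is down among the beads, on the right (-y) side of the bowl's middle (14 mm or more out, within 14 mm sideways) (y of blade_tip in the frame of bowl between -0.07 and -0.014 m and x of blade_tip in the frame of bowl between -0.014 and 0.014 m and z of blade_tip in the frame of bowl below 0.038 m and contact force between the fingers and stirrer above 0.3 N).
5. second turn: the held stirrer's blade end is down among the beads, on the far (+x) side of the bowl's middle (14 mm or more out, within 14 mm sideways) (all of step 1).
6. the stirrer, still held, is lowered into both forks (within 9 mm of its resting height, within 0.15 rad of the slope, slower than 0.08 m/s) (x of stirrer in the frame of seat between -0.006 and 0.018 m and y of stirrer in the frame of seat between -0.007 and 0.007 m and z of stirrer in the frame of seat between -0.005 and 0.009 m and angle between the x axis of stirrer and the x axis of seat, either way round below 0.15 rad and x of blade_tip in the frame of seat below -0.06 m and contact force between the fingers and stirrer above 0.3 N and linear speed of stirrer below 0.08 m/s), for 0.1 s.
At the end, for the whole second after the job is handed in: Stirrer released, still, in the cradle: within 5 mm of the seat in y and z, -6 to 14 mm in x, within 0.09 rad of the slope, blade end low. All six beads in the bowl; at least two white and two yellow lie more than 12 mm from where they started (x of stirrer in the frame of seat between -0.006 and 0.014 m and y of stirrer in the frame of seat between -0.005 and 0.005 m and z of stirrer in the frame of seat between -0.005 and 0.005 m and angle between the x axis of stirrer and the x axis of seat, either way round below 0.09 rad and x of blade_tip in the frame of seat below -0.06 m and linear speed of stirrer below 0.02 m/s and horizontal distance between each of bead0_center, bead1_center, bead2_center, bead3_center, bead4_center, bead5_center and bowl below 0.082 m and z of each of bead0_center, bead1_center, bead2_center, bead3_center, bead4_center, bead5_center in the frame of bowl below 0.06 m and (distance of each of bead0_center, bead1_center from where it was at the start of the episode above 0.012 m or distance of each of bead0_center, bead2_center from where it was at the start of the episode above 0.012 m or distance of each of bead1_center, bead2_center from where it was at the start of the episode above 0.012 m) and (distance of each of bead3_center, bead4_center from where it was at the start of the episode above 0.012 m or distance of each of bead3_center, bead5_center from where it was at the start of the episode above 0.012 m or distance of each of bead4_center, bead5_center from where it was at the start of the episode above 0.012 m)); the robot touches nothing.
It fails at once if a bead leaves the bowl (not (horizontal distance between each of bead0_center, bead1_center, bead2_center, bead3_center, bead4_center, bead5_center and bowl below 0.082 m and z of each of bead0_center, bead1_center, bead2_center, bead3_center, bead4_center, bead5_center in the frame of bowl below 0.06 m)).
It fails at once if a bystander is shifted more than 25 mm or tipped over (distance of any of squeeze_bottle, amber_bottle, jar, marker from where it was at the start of the episode above 0.025 m or angle between any of squeeze_bottle, amber_bottle, jar's own z axis and vertical above 0.5 rad).
It also fails if it takes over 72 s, if anything falls off the work surface, if the arm or the gripper's body presses on something with over 40 N, if the wrist force passes 120 N, or if a joint passes its speed limit or range.

ROBOT

A 7-joint arm with a two-finger parallel gripper is mounted at the origin on the work surface. World frame = base frame: x ahead of the robot, y to its left, z up, the work surface at z = 0. Lengths are in m, angles in rad, forces in N, time in s.
With the tool pointing down it reaches from about 0.425 to 0.875 m from the base axis. Payload 8.4 kg.
Tool frame: the origin (TCP) lies between the finger pads; the fingertips stand 22 mm ahead of it and the grasp point (between the pads) lies 3 mm ahead of it; z points along the fingers, y is the line along which they close (so a half turn about z gives the same grasp; the last joint's range is limited). The gripper opens to 87 mm and grips with 3 to 60 N. Pads are 19 mm wide; open, the fingers measure 117 mm over their backs; the gripper's body (75 mm by 190 mm) begins 51 mm behind the grasp point.
Start: joints at [1.238, 0.333, 0.04, 1.465, -0.013, 1.343, -0.059], TCP at [0.151, -0.632, 0.245] pointing down, gripper open.
Joint ranges: [-2.58, 2.58], [-0.38, 2.09], [-1.3, 1.39], [0.25, 2.4], [-1.5, 4.64], [0.08, 2.09], [-2.65, 2.65]. Speed limits (rad/s): [2.22, 2.22, 2.79, 2.79, 3.14, 3.14, 3.14].

INTERFACE

Orientations are given as a rotation vector (axis times angle).
In Python, from workcell import arm, snapshot, get_calibration, order, search_frame, cut_out gives the robot as it stands.
- The arm moves only by the shell command python3 -m crank 'ROWS' [FORCE]. ROWS is JSON, a list of rows, each a list of 7 numbers: the shift along the world's x, y, z each as a share of 250 mm, from -1 to 1, then the turn, a rotation vector about the world's x, y, z each as a share of 180 degrees, from -1 to 1, then the closure, from -1 (fully open) to 1 (shut). In form: [[tx, ty, tz, rx, ry, rz, claw], ...]. A call has 1 to 8 rows; each row is the pose to reach, as a shift and turn from the pose commanded when the call began, turning the shorter way round; what a row does not reach only later rows make up. A row lasts 1/8 s, in which the tool goes at most 62.5 mm and 10.7 degrees, less where a joint would pass 70% of its speed; a pose out of reach is approached as far as the arm can. A call with a number of a shift or a turn outside -1 to 1 is refused whole. A call with a gripper value outside its range is refused whole. The fingers move at their own pace and stop on an object; FORCE is the grip in N (left out, the last holds). Time passes only in rows, so rows that repeat a pose let the fingers close. It gives the time, the measured TCP pose, the force, the opening and the grip force at its end, in the units of the state.
- arm.observe(): the state, without advancing time (a new reading comes with each control period).
- snapshot(name): name is "scene" or "side" or "wrist"; returns the picture (400x640x3 uint8, red, green, blue); there is no depth.
- get_calibration(name): a dict with "fx", "fy", "cx", "cy" (pixels), "extrinsics" (4x4, takes a point from camera to world coordinates). Camera axes: x right, y down, z forward; pixel columns grow to the right and rows downward; lengths in m; the calibration is good to about 2 mm. A picture is of the moment at which its call begins: read the wrist's pose just before it. get_calibration takes no time and is no camera call; for the wrist camera it gives the pose at the moment of the call.
- order.sign_off(): hands the job in; it is judged then, once.
Trained networks look in the newest picture that a camera, given by its name, has taken for a name from the list of things; names that differ only in an ending like _2 or _b are one class to them, and where a whole thing is asked for, a point or a joint stands for the part that bears it (a point fixed in the world has none). Each returns a list of dicts, best first, with "score" (0 to 1); they miss things now and then, are a little off and sometimes report something else, mostly with a low value. They report only what shows in the picture. A call takes as long as a camera call.
- search_frame(target, camera): "at" ([x, y, z] in m, in world coordinates, good to about 4 mm: the middle of the surface that is visible of it).
- cut_out(target, camera): "pixels" (400x640 bool, what is visible of it).
The state is a dict: "clock": time; "qpos": joint angles; "qvel": joint speeds; "effort": joint torques, N m; "tool_pos": TCP position; "orientation": TCP orientation; "force": force on the tool from outside, world axes, zero at the start; "ft_torque": the same for the moment, N m; "finger_gap": opening from 0.0 (shut) to 1.0 (fully open); "grasp_force": force on a finger pad.
Only numpy, scipy, OpenCV 4.12 (cv2) and the standard library are available. Lean on these libraries where they do the work, as an engineer would, in place of code of your own. Each camera call takes 0.05 s, during which the arm holds its last target. There are 200 camera calls.

## Working session

There is one attempt and no reset: what is moved stays moved. The work goes in short steps, Python scripts to look and compute and a shell command to move; the robot and the scene stay as the last step left them, time stands still between calls to the robot, and variables do not carry over. Pictures are saved under pics/ and viewed, at most 10 in all, crops included, and the job is handed in when it is done.

```bash
mkdir -p pics; ls; python3 - <<'E'
from workcell import *
import cv2
s=arm.observe(); print({k:(v if not hasattr(v,'tolist') else v.tolist()) for k,v in s.items()})
for c in("scene","side"):
    im=snapshot(c); cv2.imwrite(f"pics/{c}0.png",im[:,:,::-1])
    k=get_calibration(c); print(c,k)
    for n in ["stirrer","blade_tip","bowl","cradle","seat","squeeze_bottle","amber_bottle","jar","marker","bead0_center","bead3_center"]:
        try: print(n,[([round(float(x),3) for x in d["at"]],round(d["score"],2)) for d in search_frame(n,c)[:4]])
        except Exception as e: print(n,e)
E
```

```text
pics
{'clock': 0.0, 'qpos': [1.2378103603616326, 0.33393666098941777, 0.03989303337402884, 1.4662877833310055, -0.013396952168818648, 1.3433087255938905, -0.058507383953280215], 'qvel': [0.0015498594231032454, 0.0001569756903445193, 0.00019544697522557626, -0.00036245782953471685, -0.0002486348527738856, -0.0004200591114626107, -0.0020212628070685056], 'effort': [0.0002870227490348043, -65.6348705291748, 1.334996111690998, -40.379050970077515, -0.06005661562085152, 0.04470317275263369, 0.0001547622514408431], 'tool_pos': [0.15043740990492788, -0.6318937750092728, 0.24363479398720272], 'orientation': [-3.1185286756218207, -0.3661366864005868, 0.0004984013804614616], 'force': [0.9176255422369757, -0.7151786419857094, 1.031338477388194], 'ft_torque': [-0.04088881320114146, -0.010117743614738686, 0.027839508546367863], 'grasp_force': 0.0, 'finger_gap': 1.0026657073900225}
scene {'fx': 362.502352213748, 'fy': 362.502352213748, 'cx': 314.0205424637094, 'cy': 203.20223700162612, 'extrinsics': array([[ 7.28164925e-01,  5.23960414e-01, -4.41861208e-01,
         1.03085080e+00],
       [ 6.854
[... 1009 characters left out ...]
.64302104,  0.93400103],
       [-0.00692247, -0.69794314, -0.71611972,  1.13823031],
       [ 0.        ,  0.        ,  0.        ,  1.        ]])}
stirrer [([0.463, 0.304, 0.021], 0.85)]
blade_tip [([0.459, 0.305, 0.019], 0.86)]
bowl [([0.526, -0.269, 0.016], 0.57)]
cradle [([0.504, 0.029, 0.013], 0.81)]
seat [([0.543, 0.027, 0.072], 0.88)]
squeeze_bottle [([0.75, 0.073, 0.079], 0.94)]
amber_bottle [([0.752, -0.072, 0.047], 0.69)]
jar [([0.484, -0.487, 0.049], 0.57)]
marker [([0.507, 0.516, 0.014], 0.64), ([0.49, -0.273, 0.033], 0.53)]
bead0_center [([0.524, -0.267, 0.016], 0.65), ([0.489, -0.23, 0.031], 0.61), ([0.561, -0.232, 0.033], 0.49), ([0.557, -0.274, 0.034], 0.16)]
bead3_center []
```

View pics/scene0.png

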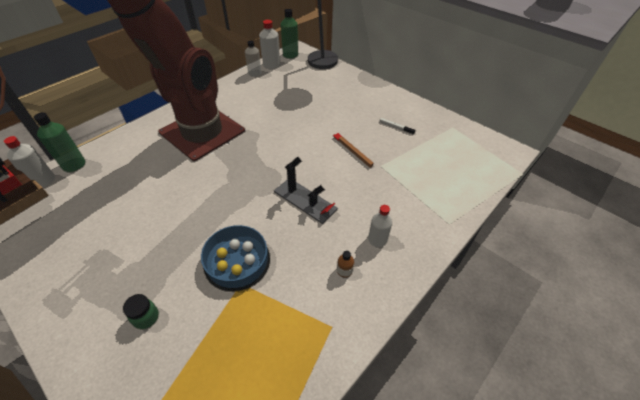

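View pics/side0.png

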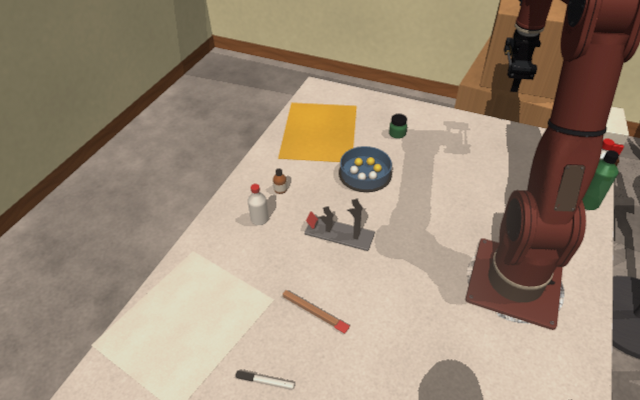

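The scene view shows the bowl at (236,257) with a ring of beads, the cradle at (305,200) with its red foot on the far side (330,208), and the stirrer from its blade at (338,136) to its end at (372,163). The side view agrees: stirrer blade (342,327), cradle foot (312,220). Next I'll fit the poses by silhouette.

```bash
cat > h.py <<'E'
import numpy as np, cv2
from workcell import *
from scipy.optimize import minimize
from scipy.spatial.transform import Rotation as R
def proj(P,k):
    E=np.linalg.inv(k["extrinsics"]); p=np.asarray(P)@E[:3,:3].T+E[:3,3]
    return np.c_[k["fx"]*p[:,0]/p[:,2]+k["cx"],k["fy"]*p[:,1]/p[:,2]+k["cy"]]
def box(x0,x1,y0,y1,z0,z1): return np.array([[x,y,z] for x in(x0,x1) for y in(y0,y1) for z in(z0,z1)])/1000
S35=R.from_euler('y',-35,degrees=True).as_matrix()
def seat(B): return B@S35.T+[0,0,.085]
STIR=[box(-70,100,-8,8,0,18),box(-100,-66,-13,13,5,13)]
CR=[box(-100,100,-37.5,37.5,0,10)]
t=np.linspace(0,2*np.pi,48,endpoint=False)
BOWL=[np.c_[.086*np.cos(t),.086*np.sin(t),0*t+.05],]
def render(parts,T,k,u=4):
    m=np.zeros((400*u,640*u),np.uint8)
    for B in parts:
        q=proj(B@T[0].T+T[1],k); h=cv2.convexHull(((q+.5)*u*16-8).astype(np.int32))
        cv2.fillConvexPoly(m,h,255,shift=4)
    return cv2.resize(m,(640,400),interpolation=cv2.INTER_AREA)/255.
def fit(parts,masks,x0,z=0.,s=(.015,.015,.15)):
    def pose(v): return R.from_euler('z',v[2]).as_matrix(),np.array([v[0],v[1],z])
    ms=[(m,k) for m,k in masks]
    def c(v):
        e=0
        for m,k in ms: 
            r=render(parts,pose(v),k); e+=np.abs(r-m).sum()/m.sum()
        return e
    x0=np.array(x0,float); b=None
    for _ in range(3):
        o=minimize(c,x0,method='Nelder-Mead',options=dict(initial_simplex=np.vstack([x0]+[x0+np.eye(3)[i]*s[i] for i in range(3)]),xatol=1e-4,fatol=1e-5)); x0=o.x; s=np.array(s)/3
    return o.x,o.fun
def top(n,c):
    d=cut_out(n,c); return d[0]["pixels"].astype(float) if d else None
E
python3 - <<'E'
from h import *
ks={}; 
for c in("scene","side"):
    ks[c]=get_calibration(c); im=snapshot(c); 
    for n in("stirrer","cradle","bowl"):
        m=top(n,c); np.save(f"{n}_{c}.npy",m); print(n,c,m.sum())
        v=np.argwhere(m>0); print(v.min(0),v.max(0))
for n,parts,x0 in(("stirrer",STIR,(.52,.3,0.)),):
    M={c:(np.load(f"{n}_{c}.npy"),ks[c]) for c in ks}
    print(n,fit(parts,list(M.values()),x0))
    for c in M: print(c,fit(parts,[M[c]],x0))
# overlays
for c,(x,y,w,h) in dict(scene=(190,120,200,150),side=(270,140,200,150)).items():
    im=snapshot(c)[y:y+h,x:x+w,::-1]; cv2.imwrite(f"pics/z_{c}.png",cv2.resize(im,None,fx=4,fy=4,interpolation=cv2.INTER_CUBIC))
E
```

```text
stirrer scene 271.0
[134 335] [165 372]
cradle scene 1519.0
[157 275] [222 337]
bowl scene 3193.0
[225 200] [291 270]
stirrer side 607.0
[291 283] [332 348]
cradle side 1676.0
[199 305] [249 372]
bowl side 1737.0
[146 338] [191 391]
stirrer (array([ 0.47104524,  0.29793581, -0.20298753]), np.float64(0.47522676079556603))
scene (array([ 0.47123676,  0.29821821, -0.2422016 ]), np.float64(0.309167209319152))
side (array([ 0.47067749,  0.29822962, -0.19070957]), np.float64(0.14422586167910326))
```

View pics/z_scene.png

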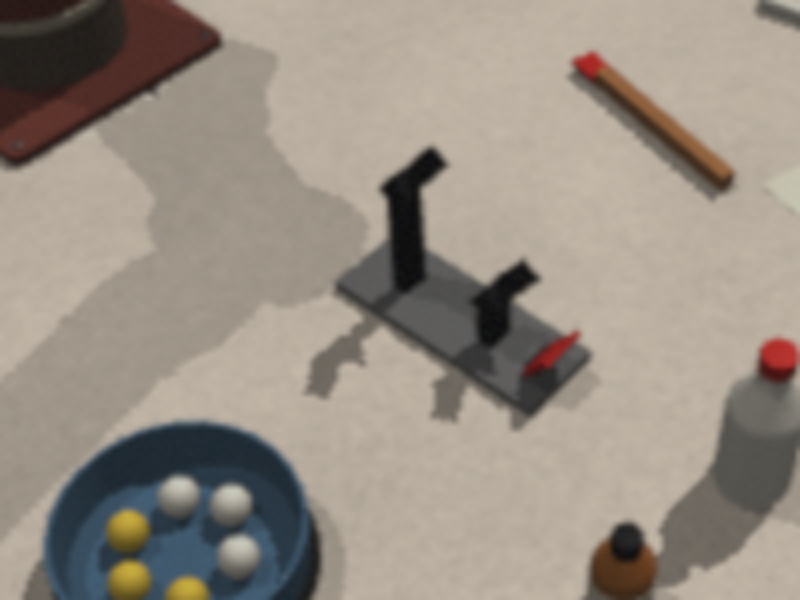

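View pics/z_side.png

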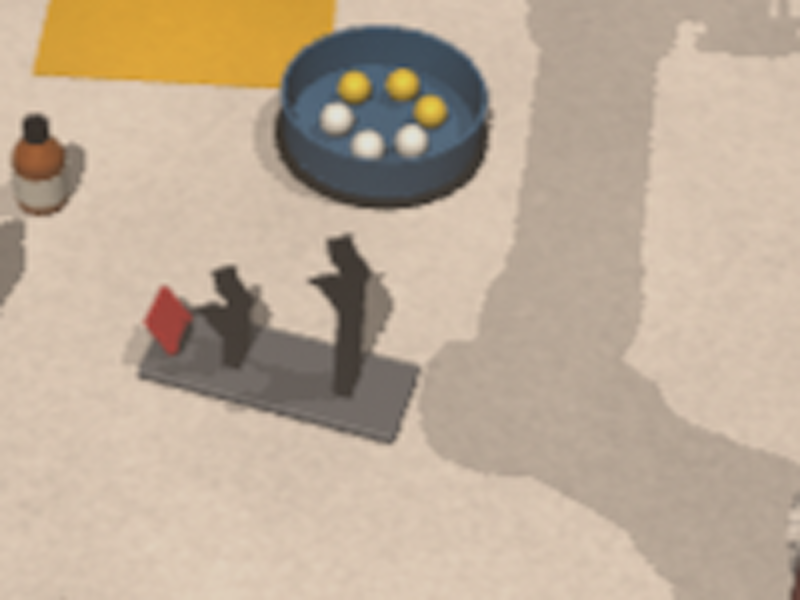

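The crops show the stirrer, cradle and bowl sharply. The base corners in the scene crop are at about (337,285), (592,353) and (530,403). In the side crop they are at (420,367), (392,432) and (140,370). The fork prongs and the red foot also show.

```bash
cat > c.py <<'E'
from h import *
from scipy.optimize import least_squares
k1,k2=get_calibration("scene"),get_calibration("side")
def full(p,o): return np.array(p)/4-.375+o
obs=[(k1,(190,120),[((337,285),(100,-37.5,10)),((592,353),(-100,37.5,10)),((530,404),(-100,-37.5,10))]),
     (k2,(270,140),[((420,367),(100,-37.5,10)),((392,432),(100,37.5,10)),((140,370),(-100,37.5,10))])]
obs[0][2][0:3]
def res(v,sub=None):
    Rz=R.from_euler('z',v[2]).as_matrix(); out=[]
    for i,(k,o,L) in enumerate(obs):
        if sub is not None and i!=sub: continue
        out.append(proj(np.array([p[1] for p in L])/1000@Rz.T+[v[0],v[1],0],k)-full([p[0] for p in L],o))
    return np.concatenate(out).ravel()
# which corners: cradle x ~ world -x, so y flips: try both assignments
for a in(None,0,1):
    o=least_squares(res,[.53,.02,3.1],args=(a,)); print(a,o.x.round(4),o.cost,o.fun.round(1))
# bowl
for c,k in(("scene",k1),("side",k2)):
    im=snapshot(c).astype(int); m=(np.load(f"bowl_{c}.npy")>0)
    h,s,v=cv2.split(cv2.cvtColor(im.astype(np.uint8),cv2.COLOR_RGB2HSV))
    b=((h>95)&(h<118)&(s>80)).astype(np.uint8)
    n,l,st,_=cv2.connectedComponentsWithStats(b)
    ctr=proj(np.array([[.527,-.266,.03]]),k)[0]
    ids=[i for i in range(1,n) if st[i,4]>30 and abs(st[i,0]+st[i,2]/2-ctr[0])<45 and abs(st[i,1]+st[i,3]/2-ctr[1])<45]
    pts=np.argwhere(np.isin(l,ids))[:,::-1]; hull=cv2.convexHull(pts.astype(np.int32)); mm=np.zeros((400,640),np.uint8); cv2.fillConvexPoly(mm,hull,1)
    np.save(f"bowlm_{c}.npy",mm.astype(float)); print(c,st[ids].tolist())
t=np.linspace(0,2*np.pi,48,endpoint=False)
B=[np.vstack([np.c_[.086*np.cos(t),.086*np.sin(t),0*t+.05],np.c_[.082*np.cos(t),.082*np.sin(t),0*t+.004]])]
M=[(np.load(f"bowlm_{c}.npy"),k) for c,k in(("scene",k1),("side",k2))]
print(fit(B,M,(.527,-.266,0)),[fit(B,[m],(.527,-.266,0)) for m in M])
E
python3 c.py
```

```text
None [0.5073 0.018  3.5425] 951.0572493900389 [  4.9  -9.2  -7.1   8.3  16.2 -22.5  -0.3   8.8   4.7 -26.4   2.2 -10.2]
0 [ 0.5214 -0.0162  3.69  ] 368.93224889184904 [ -3.3   1.8  -8.1  14.2  11.8 -17.8]
1 [0.499  0.0549 3.6223] 323.8774948685872 [ -0.9  16.6   2.1 -19.1  -1.2   1.2]
scene [[202, 227, 66, 61, 2394]]
side [[359, 156, 10, 8, 32], [344, 158, 11, 14, 71], [359, 165, 14, 7, 46]]
(array([ 0.53003735, -0.26412317,  0.08911929]), np.float64(4.048769271739479)) [(array([ 0.52773465, -0.26112022,  0.08137188]), np.float64(0.05641044447704269)), (array([ 0.58223861, -0.32532543,  0.05274322]), np.float64(3.6135041113219475))]
```

```bash
sed -i 's/np.array(\[p\[1\] for p in L\])\/1000/(np.array([p[1] for p in L])*[1,-1,1]\/1000)/; s/s>80/s>60/; s/h<118/h<125/; s/<45/<30/g' c.py; sed -i "s/pts=np.argwhere(np.isin(l,ids))/pts=np.argwhere(np.isin(l,ids)|m)/" c.py; python3 c.py
```

```text
None [0.5094 0.0202 3.2021] 5.458183999198461 [-1.2 -1.2  0.3 -0.9  0.1  1.7  0.  -1.1  0.4  1.3 -1.2 -0. ]
0 [0.51   0.0208 3.2018] 3.1452433661563646 [-1.  -1.2  0.5 -0.8  0.4  1.7]
1 [0.5088 0.0192 3.1947] 2.009044672376918 [ 0.4 -1.   0.5  1.2 -0.9 -0.4]
scene [[201, 226, 67, 62, 2545]]
side [[341, 147, 50, 33, 810]]
(array([ 0.52828213, -0.26047725,  0.06782947]), np.float64(0.21163736421570398)) [(array([ 0.53625366, -0.26520236,  0.01435082]), np.float64(0.08367339459148146)), (array([ 0.52325957, -0.25189098,  0.15629631]), np.float64(0.09002952532364299))]
```

```bash
r='[0.92,0.99,0.2,0,0,0.44,-1]'; python3 -m crank "[[0.92,0.99,0.2,0,0,0.44,-1],[0.92,0.99,0.2,0,0,0.44,-1],[0.92,0.99,0.2,0,0,0.44,-1],[0.92,0.99,0.2,0,0,0.44,-1],[0.92,0.99,0.2,0,0,0.44,-1],[0.92,0.99,0.2,0,0,0.44,-1],[0.92,0.99,0.2,0,0,0.44,-1],[0.92,0.99,0.2,0,0,0.44,-1]]"; python3 -m crank "[[0.5,0.98,0,0,0,0.42,-1],[0.5,0.98,0,0,0,0.42,-1],[0.5,0.98,0,0,0,0.42,-1],[0.5,0.98,0,0,0,0.42,-1],[0.5,0.98,0,0,0,0.42,-1],[0.5,0.98,0,0,0,0.42,-1],[0.5,0.98,0,0,0,0.42,-1],[0.5,0.98,0,0,0,0.42,-1]]"
python3 - <<'E'
from h import *
s=arm.observe(); print(s["qpos"],s["tool_pos"],R.from_rotvec(s["orientation"]).as_matrix().round(3))
k=get_calibration("wrist"); print(k); im=snapshot("wrist"); cv2.imwrite("pics/w1.png",im[:,:,::-1])
np.save("w1.npy",k["extrinsics"])
E
```

```text
clock: 2.9
tool_pos: [0.3809, -0.3844, 0.2948]
orientation: [2.165, 2.276, -0.0]
force: [-0.8, 0.2, 0.7]
finger_gap: 1.0
grasp_force: 0.0
clock: 3.9
tool_pos: [0.5056, -0.1398, 0.2946]
orientation: [0.324, 3.125, -0.0]
force: [-1.1, 1.0, -0.3]
finger_gap: 1.005
grasp_force: 0.0
[ 0.73772349  0.0932567  -0.58681304  1.66598312  0.05250792  1.39799856
  1.50777597] [ 0.50555311 -0.1398158   0.29462429] [[-0.979  0.205  0.   ]
 [ 0.205  0.979 -0.   ]
 [-0.    -0.    -1.   ]]
{'fx': 298.85417552127035, 'fy': 298.85417552127035, 'cx': 320.6603410930258, 'cy': 200.50018511732154, 'extrinsics': array([[ 0.20534879,  0.94514901,  0.25401814,  0.43663895],
       [ 0.9786881 , -0.19863437, -0.05209602, -0.12533674],
       [ 0.00121823,  0.25930239, -0.96579542,  0.4348187 ],
       [ 0.        ,  0.        ,  0.        ,  1.        ]])}
```

View pics/w1.png

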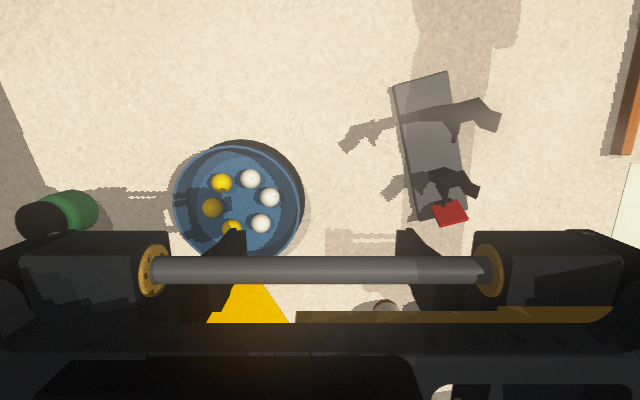

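The wrist view shows the bowl rim spanning columns 171–304 with its top at row ~140, and the beads in a ring with the centre free. Cradle top corners are at about (391,87), (448,71) and (468,207), and the foot plate is at (449,213).

```bash
cat > d.py <<'E'
from h import *
from scipy.optimize import least_squares
k=get_calibration("wrist"); k["extrinsics"]=np.load("w1.npy")
L=[((391,87),(100,37.5,10)),((448,71),(100,-37.5,10)),((468,207),(-100,-37.5,10))]
def res(v): return (proj(np.array([p[1] for p in L])/1000@R.from_euler('z',v[2]).as_matrix().T+[v[0],v[1],0],k)-[p[0] for p in L]).ravel()
o=least_squares(res,[.51,.02,3.2]); print("cradle",o.x.round(4),o.fun.round(1))
t=np.linspace(0,2*np.pi,90)
for cx,cy in((.528,-.263),):
    q=proj(np.c_[cx+.086*np.cos(t),cy+.086*np.sin(t),0*t+.05],k); print("rim",q.min(0).round(1),q.max(0).round(1))
# blue region + beads in wrist image
im=cv2.imread("pics/w1.png"); h,s,v=cv2.split(cv2.cvtColor(im,cv2.COLOR_BGR2HSV))
b=((h>95)&(h<125)&(s>70)); b[232:]=0; b[:,:150]=0;b[:,330:]=0
b=cv2.morphologyEx(b.astype(np.uint8),cv2.MORPH_OPEN,np.ones((2,2))); p=np.argwhere(b)[:,::-1]; print("blue",p.min(0),p.max(0))
def res2(v):
    q=proj(np.c_[v[0]+.086*np.cos(t),v[1]+.086*np.sin(t),0*t+.05],k); return [q[:,0].min()-171,q[:,0].max()-304,q[:,1].min()-139.5]
o=least_squares(res2,[.528,-.263]);print("bowl",o.x,o.fun)
F=np.c_[np.linalg.inv(k["extrinsics"])]
def onz(u,z):
    E=k["extrinsics"]; d=E[:3,:3]@[(u[0]-k["cx"])/k["fx"],(u[1]-k["cy"])/k["fy"],1]; return (E[:3,3]+d*(z-E[2,3])/d[2]).round(4)
for u in((221,183),(250,178),(270,198),(261,223),(213,208),(232,228)): print("bead",onz(u,.024))
# seat ends predicted
for v in((.5095,.020,3.2),):
    for B in (box(50,70,-23,23,25,25),box(-55,-35,-23,23,25,25),box(-100,-100,-20,20,-12,24)):
        print(proj(seat(B)@R.from_euler('z',v[2]).as_matrix().T+[v[0],v[1],0],k).round(0)[::1].tolist())
E
python3 d.py
```

```text
cradle [0.5103 0.0204 3.2084] [ 0.2 -0.9 -1.1 -1.3  1.1  2.7]
rim [169.6 146.1] [298.1 268.8]
blue [174 146] [300 232]
bowl [ 0.52082138 -0.25584013] [ 1.92398195 -1.94226229 -0.20124983]
bead [ 0.4911 -0.2789  0.024 ]
bead [ 0.4926 -0.2373  0.024 ]
bead [ 0.5263 -0.2171  0.024 ]
bead [ 0.56   -0.2392  0.024 ]
bead [ 0.5239 -0.3007  0.024 ]
bead [ 0.5587 -0.2826  0.024 ]
[[496.0, 131.0], [496.0, 131.0], [449.0, 143.0], [449.0, 143.0], [501.0, 114.0], [501.0, 114.0], [452.0, 127.0], [452.0, 127.0]]
[[477.0, 197.0], [477.0, 197.0], [440.0, 207.0], [440.0, 207.0], [480.0, 187.0], [480.0, 187.0], [442.0, 197.0], [442.0, 197.0]]
[[456.0, 198.0], [468.0, 218.0], [429.0, 205.0], [439.0, 225.0], [456.0, 198.0], [468.0, 218.0], [429.0, 205.0], [439.0, 225.0]]
```

```bash
python3 -m crank "[[-0.05,0.92,0,0,0,0,-1],[-0.05,0.92,0,0,0,0,-1],[-0.05,0.92,0,0,0,0,-1],[-0.05,0.92,0,0,0,0,-1]]" 
python3 -m crank "[[-0.04,0.82,-0.38,0,0,0,-1],[-0.04,0.82,-0.38,0,0,0,-1],[-0.04,0.82,-0.38,0,0,0,-1],[-0.04,0.82,-0.38,0,0,0,-1],[-0.04,0.82,-0.38,0,0,0,-1],[-0.04,0.82,-0.38,0,0,0,-1]]"
python3 - <<'E'
from h import *
s=arm.observe(); print(s["qpos"],s["tool_pos"],s["orientation"])
k=get_calibration("wrist"); im=snapshot("wrist"); cv2.imwrite("pics/w2.png",im[:,:,::-1])
np.save("w2.npy",k["extrinsics"]); m=top("stirrer","wrist")
print(m.sum()); print(fit(STIR,[(m,k)],(.471,.298,-.2)))
r=render(STIR,(R.from_euler('z',-.2).as_matrix(),np.array([.471,.298,0])),k); o=im[:,:,::-1].copy(); o[cv2.Canny((r*255).astype(np.uint8),50,100)>0]=(0,255,0); cv2.imwrite("pics/w2o.png",o)
E
```

```text
clock: 4.45
tool_pos: [0.4924, 0.0932, 0.295]
orientation: [0.327, 3.124, 0.0]
force: [1.1, -0.2, -0.4]
finger_gap: 1.001
grasp_force: 0.0
clock: 5.2
tool_pos: [0.4834, 0.2946, 0.1997]
orientation: [0.328, 3.124, -0.001]
force: [0.3, -0.8, 0.4]
finger_gap: 0.999
grasp_force: 0.0
[ 0.13967408  0.31692286 -0.91297149  1.69675929  0.26257384  1.25756042
  0.53077075] [0.48341547 0.2946404  0.19965395] [ 3.27528466e-01  3.12438384e+00 -6.43001832e-04]
2919.0
(array([ 0.47134372,  0.29835873, -0.19005189]), np.float64(0.06459773357784361))
```

View pics/w2o.png

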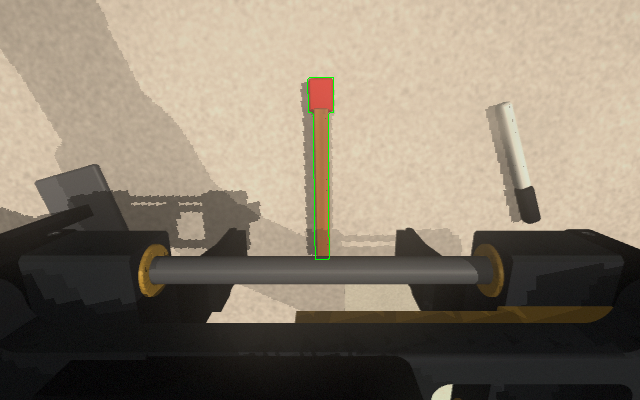

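The overlaid outline matches the stirrer closely (blade (321,95), tail (322,258)). Descend and grip.

```bash
python3 -m crank "[[0,0.006,-0.2,0,0,0,-1],[0,0.006,-0.4,0,0,0,-1],[0,0.006,-0.55,0,0,0,-1],[0,0.006,-0.65,0,0,0,-1],[0,0.006,-0.692,0,0,0,-1],[0,0.006,-0.692,0,0,0,-1]]" 
python3 -m crank "[[0,0,0,0,0,0,1],[0,0,0,0,0,0,1],[0,0,0,0,0,0,1],[0,0,0,0,0,0,1],[0,0,0,0,0,0,1],[0,0,0,0,0,0,1],[0,0,0,0,0,0,1],[0,0,0,0,0,0,1]]" 40
python3 -m crank "[[0,0,0.2,0,0,0,1],[0,0,0.4,0,0,0,1],[0,0,0.6,0,0,0,1],[0,0,0.8,0,0,0,1],[0,0,0.8,0,0,0,1]]"
python3 -c "
from h import *
s=arm.observe(); print(s['qpos'],s['tool_pos'],R.from_rotvec(s['orientation']).as_matrix().round(3))
im=snapshot('wrist');k=get_calibration('wrist');np.save('w3.npy',k['extrinsics']);cv2.imwrite('pics/w3.png',im[:,:,::-1]);m=top('stirrer','wrist');np.save('m3.npy',m)
for z in (.2,.205,.21): print(z,fit(STIR,[(m,k)],(.471,.298,-.2),z=z))
"
```

```text
clock: 6.05
tool_pos: [0.4835, 0.2961, 0.0268]
orientation: [0.325, 3.125, -0.0]
force: [-0.1, -0.5, -0.1]
finger_gap: 1.001
grasp_force: 0.0
clock: 7.05
tool_pos: [0.4831, 0.2967, 0.0265]
orientation: [-0.323, -3.125, 0.0]
force: [0.5, 0.4, -0.6]
finger_gap: 0.176
grasp_force: 40.0
clock: 7.68
tool_pos: [0.4844, 0.2982, 0.2304]
orientation: [0.322, 3.119, 0.005]
force: [0.4, 0.8, -1.6]
finger_gap: 0.181
grasp_force: 40.0
[ 0.15075141  0.29526619 -0.929731    1.65523583  0.2460732   1.30803601
  0.54348479] [0.48436265 0.29816855 0.23042696] [[-0.979  0.204  0.006]
 [ 0.205  0.979  0.003]
 [-0.005  0.004 -1.   ]]
0.2 (array([ 0.47239598,  0.29952939, -0.19915265]), np.float64(0.360684504386919))
0.205 (array([ 0.47366411,  0.2992049 , -0.20017172]), np.float64(0.4358942532853907))
0.21 (array([ 0.47508072,  0.29926804, -0.19413546]), np.float64(0.5110285053764816))
```

```bash
python3 -m crank "[[0.02,-0.2,0.28,0,0,0,1],[0.08,-0.4,0.28,0,0,0,1],[0.08,-0.6,0.28,0,0,0,1],[0.08,-0.8,0.28,0,0,0,1],[0.08,-0.98,0.28,0,0,0,1],[0.08,-0.98,0.28,0,0,0,1]]" 
python3 -m crank "[[0.04,-0.2,0,0,0,0,1],[0.08,-0.4,0,-0.012,-0.057,0,1],[0.12,-0.6,0,-0.024,-0.114,0,1],[0.16,-0.8,0,-0.036,-0.17,0,1],[0.16,-0.98,0,-0.048,-0.23,0,1],[0.16,-0.98,0,-0.0565,-0.272,0,1],[0.16,-0.98,0,-0.0565,-0.272,0,1],[0.16,-0.98,0,-0.0565,-0.272,0,1]]" 
python3 -c "
from h import *
s=arm.observe(); print(s['qpos'],s['tool_pos']);M=R.from_rotvec(s['orientation']).as_matrix();print(M.round(3)); 
print('tip',s['tool_pos']+M@[.112,0,.0175])
k=get_calibration('scene');im=snapshot('scene');d=search_frame('blade_tip','scene');print(d[:2]); print(search_frame('stirrer','scene')[:1])
k=get_calibration('side');im=snapshot('side');d=search_frame('blade_tip','side');print(d[:2])
cv2.imwrite('pics/s3.png',cv2.resize(im[20:320,240:560,::-1],None,fx=2.4,fy=2,interpolation=cv2.INTER_CUBIC)) 
"
```

```text
clock: 8.52
tool_pos: [0.5026, 0.047, 0.2946]
orientation: [-0.334, -3.121, 0.002]
force: [-0.2, 1.6, -0.9]
finger_gap: 0.176
grasp_force: 40.0
clock: 9.52
tool_pos: [0.5443, -0.1915, 0.297]
orientation: [0.23, 2.262, -0.105]
force: [0.8, 0.3, -0.5]
finger_gap: 0.175
grasp_force: 40.0
[ 0.64799201 -0.31937755 -0.27245755  2.26533197 -0.57870491  0.36736675
  2.17307284] [ 0.54429639 -0.19148186  0.29704779]
[[-0.631  0.201  0.749]
 [ 0.13   0.98  -0.153]
 [-0.765  0.001 -0.644]]
tip [ 0.4867231  -0.17957248  0.20012652]
[{'at': [0.5912, -0.2065, 0.3292], 'score': 0.62}, {'at': [0.5451, 0.0302, 0.0759], 'score': 0.61}]
[{'at': [0.5887, -0.2046, 0.3264], 'score': 0.53}]
[{'at': [0.5722, -0.1901, 0.3186], 'score': 0.63}]
```

```bash
python3 -m crank "[[0.08,-0.15,0,0,0,0,1],[0.166,-0.312,0,0,0,0,1],[0.166,-0.312,-0.15,0,0,0,1],[0.166,-0.312,-0.3,0,0,0,1],[0.166,-0.312,-0.386,0,0,0,1],[0.166,-0.312,-0.386,0,0,0,1]]" 
cat > st.py <<'E'
from h import *
s=arm.observe(); print(np.round(s['qpos'],3));M=R.from_rotvec(s['orientation']).as_matrix(); 
t=s['tool_pos']+M@[.112,0,.0175]; print('tip',t.round(4),'rel bowl',(t-[.527,-.260,0]).round(4),'grip',s['grasp_force'],s['clock'])
E
python3 st.py
python3 -c "
from h import *
im=snapshot('scene');cv2.imwrite('pics/s4.png',cv2.resize(im[140:300,150:350,::-1],None,fx=4,fy=3.7,interpolation=cv2.INTER_CUBIC))"
```

```text
clock: 10.52
tool_pos: [0.5857, -0.2772, 0.2429]
orientation: [0.23, 2.237, -0.118]
force: [0.2, -0.4, -1.1]
finger_gap: 0.183
grasp_force: 40.0
[-0.059 -0.128  0.523  2.242 -0.834  0.206  2.608]
tip [ 0.5303 -0.2661  0.1446] rel bowl [ 0.0033 -0.0061  0.1446] grip 39.960150718688965 10.525
```

View pics/s4.png

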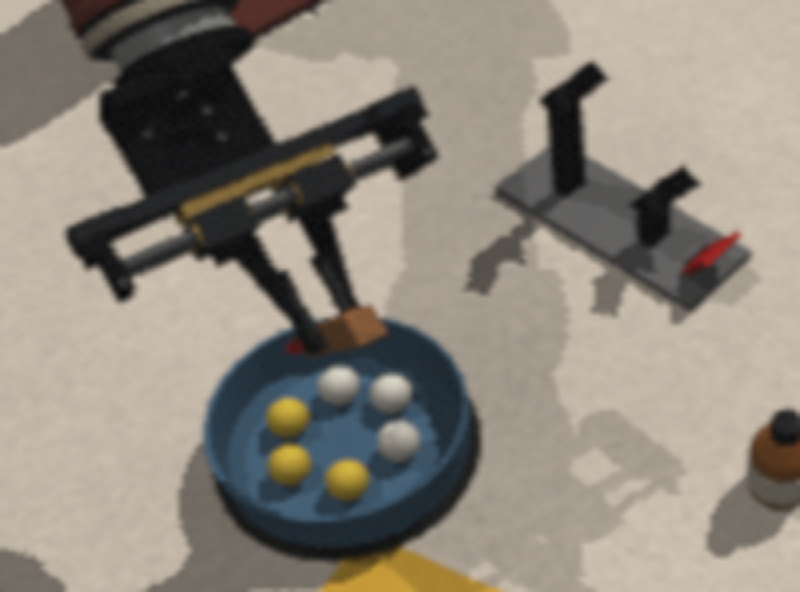

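The blade is over the bowl with the beads still in a ring, but the arm is near joint limits (q6, q7). I'll fit a kinematic model so I can pick a comfortable stirring posture.

```bash
cat > kin.py <<'E'
from h import *
from scipy.optimize import least_squares
import itertools,sys
s=arm.observe()
D=[([1.2378103603616326,.33393666,.039893,1.46628778,-.01339695,1.34330873,-.05850738],[.150437,-.631894,.243635],R.from_rotvec([-3.1185287,-.3661367,.0004984]).as_matrix()),
([.73772349,.0932567,-.58681304,1.66598312,.05250792,1.39799856,1.50777597],[.50555311,-.1398158,.29462429],np.array([[-.979,.205,0],[.205,.979,0],[0,0,-1]])),
([.13967408,.31692286,-.91297149,1.69675929,.26257384,1.25756042,.53077075],[.48341547,.2946404,.19965395],R.from_rotvec([.3275285,3.1243838,-.000643]).as_matrix()),
([.64799201,-.31937755,-.27245755,2.26533197,-.57870491,.36736675,2.17307284],[.54429639,-.19148186,.29704779],np.array([[-.631,.201,.749],[.13,.98,-.153],[-.765,.001,-.644]])),
(s["qpos"],s["tool_pos"],R.from_rotvec(s["orientation"]).as_matrix())]
def rot(ax,a): return R.from_euler(ax,a).as_matrix()
def fk(q,P,sg,off):
    L=P; M=rot('z',sg[0]*q[0]+off[0])@rot('y',sg[1]*q[1])
    p=np.array([0,0,L[0]])+M@[L[4],0,L[1]]
    M=M@rot('z',sg[2]*q[2])@rot('y',sg[3]*q[3]); p=p+M@[L[5],0,L[2]]
    M=M@rot('z',sg[4]*q[4])@rot('y',sg[5]*q[5])@rot('z',sg[6]*q[6]+off[1]); p=p+M@[0,0,L[3]]
    return p,M
if __name__=="__main__":
    best=[]
    for sg in itertools.product((1,-1),repeat=3):
        g=(sg[0],1,sg[1],1,sg[2],1,-1 if 0 else 1)
        for g7 in(1,-1):
            g=(sg[0],1,sg[1],1,sg[2],1,g7)
            for o7 in(0,np.pi/2,np.pi,-np.pi/2):
                f=lambda v:np.concatenate([np.r_[(fk(q,v[:6],g,v[6:8])[0]-p)*3,(fk(q,v[:6],g,v[6:8])[1]-M).ravel()] for q,p,M in D])
                r=least_squares(f,[.35,.4,.4,.2,0,0,0,o7]); best.append((r.cost,g,r.x))
    best.sort(key=lambda b:b[0])
    for b in best[:3]: print(b[0],b[1],b[2].round(4).tolist())
E
python3 kin.py
```

```text
0.006644755110267944 (-1, 1, -1, 1, -1, 1, -1) [0.2217, 0.47, 0.486, 0.3374, 0.0093, -0.027, -0.0549, 1.5238]
0.006644755110268242 (-1, 1, -1, 1, -1, 1, -1) [0.2217, 0.47, 0.486, 0.3374, 0.0093, -0.027, -0.0549, 1.5238]
0.006644755110278407 (-1, 1, -1, 1, -1, 1, -1) [0.2217, 0.47, 0.486, 0.3374, 0.0093, -0.027, -0.0549, 1.5238]
```

```bash
cat > ik.py <<'E'
from kin import *
G=(-1,1,-1,1,-1,1,-1)
def fk2(q,v): 
    q=np.asarray(q)+np.r_[0,v[9:14],0]
    L=v; M=rot('z',-q[0]+v[7])@rot('y',q[1]); p=np.array([0,0,L[0]])+M@[L[4],v[6],L[1]]
    M=M@rot('z',-q[2])@rot('y',q[3]); p=p+M@[L[5],0,L[2]]
    M=M@rot('z',-q[4])@rot('y',q[5])@rot('z',-q[6]+v[8]); return p+M@[0,0,L[3]],M
f=lambda v:np.concatenate([np.r_[(fk2(q,v)[0]-p)*3,(fk2(q,v)[1]-M).ravel()] for q,p,M in D]+[v[9:14]*.01,v[4:7]*.01])
r=least_squares(f,np.r_[.22,.47,.486,.337,0,0,0,-.055,1.52,np.zeros(5)]); V=r.x; print(r.cost,V.round(3))
lo=np.array([-2.58,-.38,-1.3,.25,-1.5,.08,-2.65]);hi=np.array([2.58,2.09,1.39,2.4,4.64,2.09,2.65]); mid=(lo+hi)/2;w=(hi-lo)/2
def solve(p,M,seeds,reg=.003):
    best=None
    for s in seeds:
        g=lambda q:np.r_[(fk2(q,V)[0]-p)*3,(fk2(q,V)[1]-M).ravel(),reg*((q-mid)/w)**3]
        o=least_squares(g,np.clip(s,lo+.02,hi-.02),bounds=(lo,hi),max_nfev=60)
        q=o.x; P,MM=fk2(q,V); e=np.linalg.norm(P-p)+.3*np.linalg.norm(MM-M); mg=np.minimum(q-lo,hi-q).min()
        sc=mg if e<.006 else -e
        if best is None or sc>best[0]: best=(sc,e,q)
    return best
def stirR(phi,e):
    h=np.array([np.cos(phi),np.sin(phi),0]);u=np.array([0,0,1.]); xs=np.cos(e)*h+np.sin(e)*u; zs=-np.sin(e)*h+np.cos(e)*u
    return xs,np.cross(zs,xs),zs
def tool(phi,e):
    xs,ys,zs=stirR(phi,e); return np.c_[-xs,ys,-zs]
rng=np.random.default_rng(0); seeds=[d[0] for d in D]+list(mid+w*rng.uniform(-.8,.8,(4,7)))
if __name__=="__main__":
    for e in(35,45):
        for ph in range(-180,180,30):
            M=tool(np.radians(ph),np.radians(e)); b=solve(np.array([.527,-.26,.018])-M@[.112,0,.0175],M,seeds); print(e,ph,round(b[0],3),b[2].round(2).tolist())
    M=tool(3.203,np.radians(35)); xs,ys,zs=stirR(3.203,np.radians(35)); b=solve(np.array([.51,.0203,.085])+.012*xs+.0265*zs,M,seeds); print("cradle",b[0],b[2].round(2))
E
time python3 ik.py
```

```text
0.000619420400494361 [ 2.370e-01  4.730e-01  5.020e-01  3.330e-01  5.000e-03 -2.000e-03
 -2.800e-02 -1.000e-03  1.542e+00  0.000e+00  2.800e-02 -1.500e-02
 -6.000e-03  1.600e-02]
35 -180 0.538 [-0.07, 0.62, 0.56, 1.6, -0.04, 1.55, -1.07]
35 -150 0.683 [0.15, 0.51, 0.13, 1.67, 0.37, 1.41, -0.9]
35 -120 0.619 [0.47, 0.45, -0.32, 1.78, 0.74, 1.26, -0.71]
35 -90 0.482 [0.57, 0.36, -0.43, 1.92, 0.93, 0.98, -0.39]
35 -60 0.394 [1.04, 0.4, -0.9, 2.01, 1.19, 0.76, -0.08]
35 -30 0.294 [1.25, 0.39, -1.01, 2.05, 1.06, 0.43, 0.54]
35 0 0.253 [0.99, 0.28, -0.57, 2.04, -0.39, 0.33, 2.39]
35 30 0.095 [1.48, 0.62, -1.16, 1.91, 0.07, 0.6, 2.56]
35 60 0.199 [-0.15, 0.55, 0.93, 1.88, -1.06, 1.35, -2.45]
35 90 0.495 [-0.11, 0.65, 0.89, 1.74, -0.89, 1.59, -2.08]
35 120 0.492 [0.15, 0.59, 0.45, 1.62, -0.48, 1.6, -1.87]
35 150 0.462 [0.18, 0.6, 0.31, 1.56, -0.18, 1.63, -1.55]
45 -180 0.348 [-0.03, 0.74, 0.51, 1.45, 0.01, 1.74, -1.09]
45 -150 0.562 [-0.07, 0.63, 0.36, 1.58, 0.34, 1.53, -0.86]
45 -120 0.645 [0.28, 0.5, -0.21, 1.76, 0.81, 1.37, -0.8]
45 -90 0.438 [0.48, 0.38, -0.45, 1.96, 1.12, 1.1, -0.61]
45 -60 0.268 [0.78, 0.28, -0.67, 2.13, 1.39, 0.72, -0.38]
45 -30 0.187 [1.2, 0.26, -0.92, 2.2, 1.65, 0.27, -0.1]
45 0 0.051 [1.63, 0.51, -1.25, 2.14, 0.32, 0.13, 1.88]
45 30 0.011 [0.0, 0.37, 0.76, 2.08, -1.29, 1.04, -2.64]
45 60 0.297 [0.04, 0.57, 0.82, 1.86, -1.14, 1.47, -2.35]
45 90 0.475 [0.3, 0.61, 0.43, 1.63, -0.78, 1.61, -2.17]
45 120 0.342 [0.43, 0.68, 0.14, 1.45, -0.41, 1.75, -1.96]
45 150 0.261 [0.49, 0.73, -0.11, 1.37, -0.02, 1.83, -1.71]
cradle 0.4303220719460521 [-0.16  0.58  0.08  1.51 -0.05  1.66 -1.58]
real	0m33.089s
user	0m33.523s
sys	0m0.119s
```

```bash
python3 -m crank "[[0,0,0.2,0.01,0.05,0,1],[-0.05,0,0.3,0.02,0.1,0,1],[-0.1,0,0.3,0.03,0.15,0,1],[-0.15,0,0.3,0.045,0.21,0,1],[-0.2,0,0.3,0.0565,0.272,0,1],[-0.2,0,0.3,0.0565,0.272,0,1],[-0.2,0,0.3,0.0565,0.272,0,1],[-0.2,0,0.3,0.0565,0.272,0,1]]"; python3 st.py; python3 -m crank "[[0,0,0,0,0,-0.055,1],[0,0,0,0,0,-0.11,1],[0,0,0,0,0,-0.165,1],[0,0,0,0,0,-0.22,1],[0,0,0,0,0,-0.275,1],[0,0,0,0,0,-0.33,1],[0,0,0,0,0,-0.39,1],[0,0,0,0,0,-0.39,1]]"; python3 st.py
```

```text
clock: 11.58
tool_pos: [0.5352, -0.2771, 0.3174]
orientation: [0.317, 3.103, -0.012]
force: [-0.5, -0.5, -0.8]
finger_gap: 0.183
grasp_force: 40.0
[ 0.291  0.191  0.134  1.499 -0.026  1.43   1.792]
tip [ 0.4259 -0.2546  0.2972] rel bowl [-0.1011  0.0054  0.2972] grip 39.95988965034485 11.575
clock: 12.58
tool_pos: [0.5345, -0.2767, 0.3185]
orientation: [2.046, 2.363, -0.026]
force: [-0.4, 0.3, -1.0]
finger_gap: 0.178
grasp_force: 40.0
[ 0.186  0.199  0.246  1.493 -0.028  1.446  0.573]
tip [ 0.5185 -0.1663  0.2985] rel bowl [-0.0085  0.0937  0.2985] grip 39.96130585670471 12.575
```

```bash
python3 -m crank "[[0,0,0,0,0,-0.055,1],[0,0,0,0,0,-0.11,1],[0,0,0,0,0,-0.165,1],[0,0,0,0,0,-0.22,1],[0,0,0,0,0,-0.275,1],[0,0,0,0,0,-0.33,1],[0,0,0,0,0,-0.38,1],[0,0,0,0,0,-0.38,1]]"; python3 st.py
cat > goal.py <<'E'
# shift and turn, in move units, from the measured pose to a stirrer goal
from h import *; import sys
def stirR(phi,e):
    h=np.array([np.cos(phi),np.sin(phi),0]);u=np.array([0,0,1.]); xs=np.cos(e)*h+np.sin(e)*u; zs=-np.sin(e)*h+np.cos(e)*u
    return xs,np.cross(zs,xs),zs
def go(ref,pt,phi,e):   # ref: point in stirrer frame (m) to lie at pt
    xs,ys,zs=stirR(phi,e); s=arm.observe(); M0=R.from_rotvec(s["orientation"]); M=np.c_[-xs,ys,-zs]
    tcp=np.array(pt)+np.c_[xs,ys,zs]@(np.array([.012,0,.0265])-ref)
    print("goal tcp",tcp.round(4),"shift",((tcp-s["tool_pos"])/.25).round(4),"turn",((R.from_matrix(M)*M0.inv()).as_rotvec()/np.pi).round(4))
E
python3 -c "
from goal import *
go([-.1,0,.009],[.527,-.26,.1],np.radians(-150),np.radians(45))"
```

```text
clock: 13.58
tool_pos: [0.5348, -0.2767, 0.318]
orientation: [3.033, 0.814, -0.033]
force: [-0.2, 0.6, -1.0]
finger_gap: 0.174
grasp_force: 40.0
[ 0.093  0.222  0.368  1.476 -0.065  1.474 -0.586]
tip [ 0.6314 -0.2207  0.2982] rel bowl [0.1044 0.0393 0.2982] grip 39.96118247509003 13.575
goal tcp [ 0.4691 -0.2934  0.1916] shift [-0.2626 -0.067  -0.5058] turn [-0.123   0.2102  0.0003]
```

```bash
python3 -m crank "[[-0.06,-0.017,0,-0.025,0.042,0,1],[-0.12,-0.034,0,-0.05,0.084,0,1],[-0.18,-0.05,0,-0.075,0.126,0,1],[-0.263,-0.067,-0.1,-0.1,0.168,0,1],[-0.263,-0.067,-0.25,-0.123,0.21,0,1],[-0.263,-0.067,-0.4,-0.123,0.21,0,1],[-0.263,-0.067,-0.506,-0.123,0.21,0,1],[-0.263,-0.067,-0.506,-0.123,0.21,0,1]]"; python3 st.py
python3 -c "
from goal import *
im=snapshot('scene');cv2.imwrite('pics/s5.png',cv2.resize(im[160:310,150:350,::-1],None,fx=4,fy=4,interpolation=cv2.INTER_CUBIC))
go([-.1,0,.009],[.527,-.26,.019],np.radians(-150),np.radians(45))"
```

```text
clock: 14.58
tool_pos: [0.4687, -0.2928, 0.1896]
orientation: [2.64, 0.709, -1.098]
force: [0.1, -0.1, 0.3]
finger_gap: 0.179
grasp_force: 40.0
[-0.077  0.574  0.364  1.5    0.348  1.674 -0.823]
tip [ 0.5262 -0.2592  0.0979] rel bowl [-0.0008  0.0008  0.0979] grip 39.959871768951416 14.575
goal tcp [ 0.4691 -0.2934  0.1106] shift [-0.0004 -0.0007 -0.3227] turn [-0.     -0.0003  0.0005]
```

View pics/s5.png

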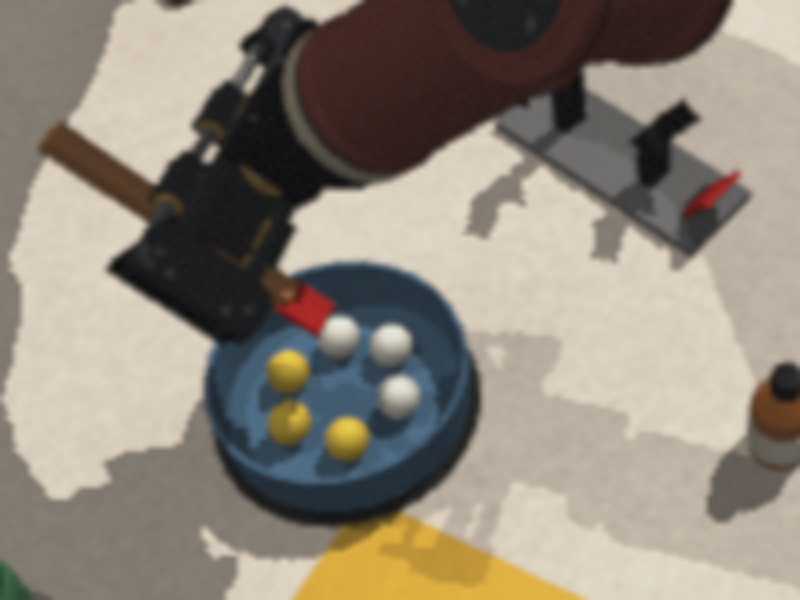

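The blade (310,310) hangs over the middle of the bowl and the beads are unmoved, so I'll lower it.

```bash
python3 -m crank "[[0.01,0.008,-0.1,0,0,0,1],[0.01,0.008,-0.18,0,0,0,1],[0.01,0.008,-0.24,0,0,0,1],[0.01,0.008,-0.29,0,0,0,1],[0.01,0.008,-0.32,0,0,0,1],[0.01,0.008,-0.32,0,0,0,1]]"; python3 st.py
python3 -m crank "[[0.04,0,0,0,0,0,1],[0.08,0,0,0,0,0,1],[0.12,0,0,0,0,0,1],[0.144,0,0,0,0,0,1],[0.144,0,0,0,0,0,1]]"; python3 st.py
```

```text
clock: 15.38
tool_pos: [0.4718, -0.2911, 0.1107]
orientation: [2.64, 0.7, -1.095]
force: [-0.4, 0.7, -1.6]
finger_gap: 0.18
grasp_force: 40.0
[-0.068  0.663  0.347  1.54   0.32   1.557 -0.882]
tip [ 0.5298 -0.2582  0.0191] rel bowl [0.0028 0.0018 0.0191] grip 39.959959387779236 15.375
clock: 16.0
tool_pos: [0.5084, -0.2911, 0.1109]
orientation: [2.64, 0.7, -1.094]
force: [0.2, -0.1, -0.9]
finger_gap: 0.177
grasp_force: 40.0
[-0.059  0.724  0.342  1.434  0.305  1.601 -0.867]
tip [ 0.5665 -0.2582  0.0193] rel bowl [0.0395 0.0018 0.0193] grip 39.959877133369446 16.0
```

First turn, in two halves.

```bash
python3 -m crank "[[-0.011,0.055,0,0,0,0,1],[-0.042,0.102,0,0,0,0,1],[-0.089,0.133,0,0,0,0,1],[-0.144,0.144,0,0,0,0,1],[-0.199,0.133,0,0,0,0,1],[-0.246,0.102,0,0,0,0,1],[-0.277,0.055,0,0,0,0,1],[-0.288,0,0,0,0,0,1]]"; python3 st.py
python3 -m crank "[[0.011,-0.055,0,0,0,0,1],[0.042,-0.102,0,0,0,0,1],[0.089,-0.133,0,0,0,0,1],[0.144,-0.144,0,0,0,0,1],[0.199,-0.133,0,0,0,0,1],[0.246,-0.102,0,0,0,0,1],[0.277,-0.055,0,0,0,0,1],[0.288,0,0,0,0,0,1]]"; python3 st.py
python3 -c "
from h import *
im=snapshot('scene');cv2.imwrite('pics/s6.png',cv2.resize(im[160:310,150:350,::-1],None,fx=4,fy=4,interpolation=cv2.INTER_CUBIC))"
```

```text
clock: 17.0
tool_pos: [0.435, -0.2922, 0.1109]
orientation: [2.64, 0.699, -1.095]
force: [-0.4, 0.1, -1.2]
finger_gap: 0.18
grasp_force: 40.0
[-0.075  0.602  0.354  1.641  0.337  1.517 -0.894]
tip [ 0.493  -0.2593  0.0192] rel bowl [-0.034   0.0007  0.0192] grip 39.99283790588379 17.0
clock: 18.0
tool_pos: [0.5088, -0.2896, 0.1107]
orientation: [2.64, 0.701, -1.093]
force: [-0.3, -0.2, 0.4]
finger_gap: 0.178
grasp_force: 40.0
[-0.062  0.724  0.343  1.435  0.303  1.601 -0.868]
tip [ 0.5669 -0.2566  0.0191] rel bowl [0.0399 0.0034 0.0191] grip 39.99767303466797 18.0
```

View pics/s6.png

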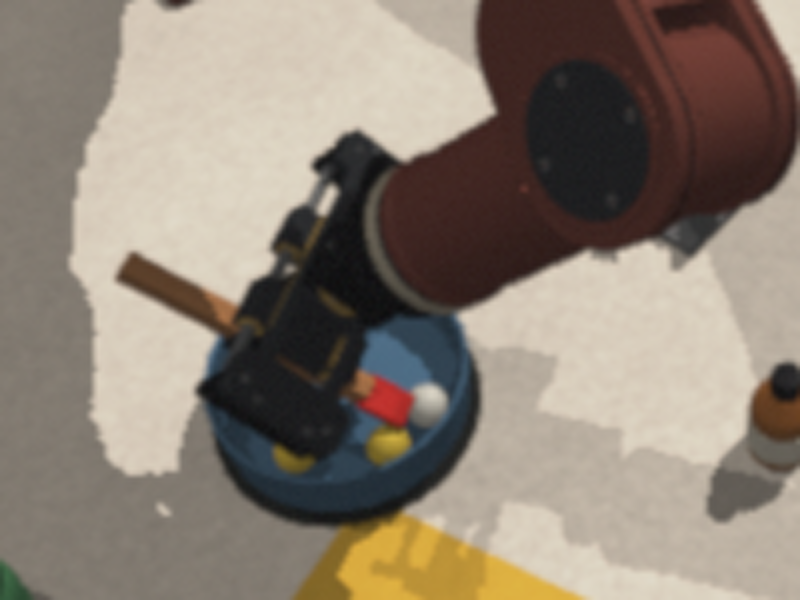

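The blade (390,400) is pushing white and yellow beads along, and all the visible beads are inside the bowl. Now the second turn.

```bash
python3 -m crank "[[-0.011,0.055,0,0,0,0,1],[-0.042,0.102,0,0,0,0,1],[-0.089,0.133,0,0,0,0,1],[-0.144,0.144,0,0,0,0,1],[-0.199,0.133,0,0,0,0,1],[-0.246,0.102,0,0,0,0,1],[-0.277,0.055,0,0,0,0,1],[-0.288,0,0,0,0,0,1]]"; python3 st.py
python3 -m crank "[[0.011,-0.055,0,0,0,0,1],[0.042,-0.102,0,0,0,0,1],[0.089,-0.133,0,0,0,0,1],[0.144,-0.144,0,0,0,0,1],[0.199,-0.133,0,0,0,0,1],[0.246,-0.102,0,0,0,0,1],[0.277,-0.055,0,0,0,0,1],[0.288,0,0,0,0,0,1]]"; python3 st.py
python3 -m crank "[[-0.011,0.055,0,0,0,0,1],[-0.042,0.102,0,0,0,0,1],[-0.089,0.11,0,0,0,0,1],[-0.144,0.05,0,0,0,0,1],[-0.144,0.02,0.04,0,0,0,1],[-0.144,0,0.15,0,0,0,1],[-0.144,0,0.35,0,0,0,1],[-0.144,0,0.5,0,0,0,1]]"
python3 - <<'E'
from goal import *
im=snapshot('scene');cv2.imwrite('pics/s7.png',cv2.resize(im[160:310,150:350,::-1],None,fx=4,fy=4,interpolation=cv2.INTER_CUBIC))
im=snapshot('side'); k=get_calibration('side')
m=top('stirrer','side'); print('seen',None if m is None else m.sum())
# seat goal, 60 mm square off the slope
ph=3.203; e=np.radians(35); xs,ys,zs=stirR(ph,e)
go([0,0,0],np.array([.51,.0203,.085])+.002*xs+.08*np.array([0,0,1]),ph,e)
E
```

```text
clock: 19.05
tool_pos: [0.4354, -0.2924, 0.1112]
orientation: [2.64, 0.699, -1.094]
force: [-0.4, -0.0, -1.4]
finger_gap: 0.177
grasp_force: 40.0
[-0.076  0.602  0.356  1.64   0.337  1.517 -0.894]
tip [ 0.4935 -0.2596  0.0196] rel bowl [-0.0335  0.0004  0.0196] grip 39.99748885631561 19.05
clock: 20.05
tool_pos: [0.5085, -0.2902, 0.1114]
orientation: [2.639, 0.7, -1.094]
force: [-0.8, -1.0, 3.8]
finger_gap: 0.18
grasp_force: 40.0
[-0.063  0.724  0.345  1.434  0.303  1.601 -0.867]
tip [ 0.5666 -0.2574  0.0198] rel bowl [0.0396 0.0026 0.0198] grip 40.0020307302475 20.05
clock: 21.05
tool_pos: [0.4717, -0.2926, 0.2386]
orientation: [2.641, 0.696, -1.092]
force: [0.1, 0.1, -1.3]
finger_gap: 0.178
grasp_force: 40.0
seen 291.0
goal tcp [0.5137 0.0205 0.1947] shift [ 0.1654  1.2523 -0.1738] turn [ 0.0176 -0.0524 -0.1447]
```

View pics/s7.png

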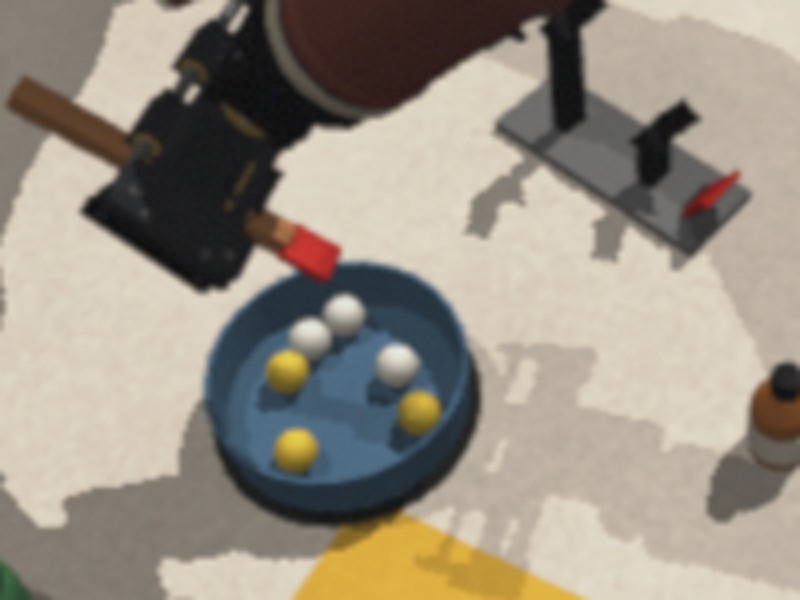

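The bowl now shows whites at (343,315), (310,339) and (398,366) and yellows at (287,371), (296,451) and (420,412). All six are inside and well shifted, so I'll go to the cradle.

```bash
python3 -m crank "[[0.02,0.1,0.12,0,0,0,1],[0.04,0.25,0.16,0.004,-0.013,-0.036,1],[0.06,0.4,0.16,0.009,-0.026,-0.072,1],[0.08,0.55,0.16,0.013,-0.04,-0.11,1],[0.1,0.7,0.16,0.0176,-0.0524,-0.145,1],[0.13,0.85,0.16,0.0176,-0.0524,-0.145,1],[0.165,0.99,0.16,0.0176,-0.0524,-0.145,1],[0.165,0.99,0.16,0.0176,-0.0524,-0.145,1]]"
python3 -m crank "[[0,0.12,0,0,0,0,1],[0,0.255,0,0,0,0,1],[0,0.255,-0.1,0,0,0,1],[0,0.255,-0.2,0,0,0,1],[0,0.255,-0.3,0,0,0,1],[0,0.255,-0.3,0,0,0,1],[0,0.255,-0.3,0,0,0,1]]"
cat > chk.py <<'E'
from goal import *
ph=3.203; e=np.radians(35); xs,ys,zs=stirR(ph,e); S=np.c_[xs,ys,zs]
s=arm.observe(); print(np.round(s["qpos"],2)); M=R.from_rotvec(s["orientation"]).as_matrix()
A=np.c_[-M[:,0],M[:,1],-M[:,2]]; O=s["tool_pos"]-A@[.012,0,.0265]; print("by tcp: in seat",(S.T@(O-[.51,.0203,.085])).round(4), (R.from_matrix(S.T@A).as_rotvec()).round(3))
masks=[]
for c in("wrist","side","scene"):
    k=get_calibration(c); im=snapshot(c); cv2.imwrite(f"pics/h_{c}.png",im[:,:,::-1]); m=top("stirrer",c)
    if m is not None: print(c,m.sum()); masks.append((c,m,k))
# in-hand slip: dx along, pitch; compared only for red blade outline in the wrist view
def cost(v,c,m,k):
    B=A@R.from_euler('y',v[1]).as_matrix(); T=s["tool_pos"]-B@[.012+v[0],v[2],.0265]
    r=render([STIR[1]],(B,T),k); return np.abs(r-m).sum()/max(m.sum(),1)
k=get_calibration("wrist"); h,sa,va=cv2.split(cv2.cvtColor(cv2.imread("pics/h_wrist.png"),cv2.COLOR_BGR2HSV))
red=(((h<6)|(h>174))&(sa>130)&(va>80)).astype(float); r0=render([STIR[1]],(A,O),k); near=cv2.dilate((r0>0).astype(np.uint8),np.ones((25,25)))
red*=near; print("red",red.sum(),"pred",r0.sum(), np.argwhere(red>0).mean(0),np.argwhere(r0>.5).mean(0))
o=minimize(cost,[0,0,0],args=("wrist",red,k),method="Nelder-Mead",options=dict(initial_simplex=[[0,0,0],[.005,0,0],[0,.05,0],[0,0,.003]])); print("slip dx,pitch,dy",o.x.round(4),o.fun,cost([0,0,0],"wrist",red,k))
go([0,0,0],np.array([.51,.0203,.085])+.002*xs+.02*zs,ph,e)
E
python3 chk.py
```

```text
clock: 22.2
tool_pos: [0.5136, -0.0409, 0.2745]
orientation: [2.977, 0.102, -0.947]
force: [0.3, -0.5, -0.9]
finger_gap: 0.181
grasp_force: 40.0
clock: 23.08
tool_pos: [0.5134, 0.0194, 0.2016]
orientation: [2.978, 0.093, -0.944]
force: [-0.5, -0.5, -0.5]
finger_gap: 0.18
grasp_force: 40.0
[-0.33  0.55  0.33  1.42 -0.14  1.82 -1.49]
by tcp: in seat [0.0522 0.0011 0.0709] [-0.002 -0.003  0.002]
wrist 11188.0
side 227.0
scene 319.0
red 4925.0 pred 4271.1098039215685 [ 57.10395939 321.0257868 ] [ 67.12867133 322.47435897]
slip dx,pitch,dy [0.001  0.0956 0.0006] 0.08714402309147008 0.3142255399621778
goal tcp [0.5252 0.0212 0.1311] shift [ 0.0468  0.0047 -0.2818] turn [-0.0009 -0.0008 -0.0004]
```

View pics/h_wrist.png

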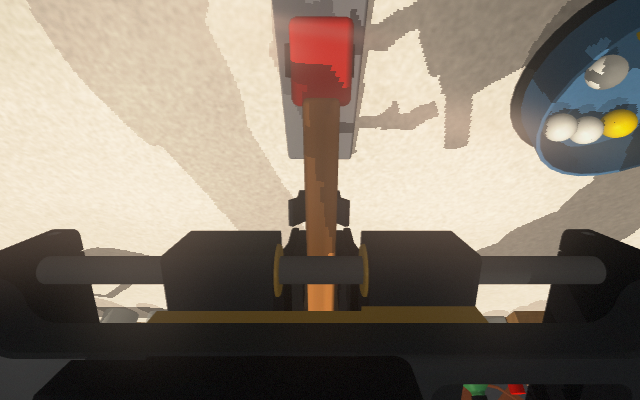

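The wrist view shows the stirrer over the cradle, with the red blade at columns 291–352 and rows 15–105. The red foot plate may merge with it, so I'll check the slip against predicted outlines.

```bash
python3 - <<'E'
from goal import *
ph=3.203; e=np.radians(35); xs,ys,zs=stirR(ph,e); S=np.c_[xs,ys,zs]
s=arm.observe(); M=R.from_rotvec(s["orientation"]).as_matrix(); A=np.c_[-M[:,0],M[:,1],-M[:,2]]; k=get_calibration("wrist")
print("foot",proj(np.array([[-.1,y,z] for y in(-.02,.02) for z in(-.012,.024)])@S.T+[.51,.0203,.085],k).round(0).tolist())
m=top("stirrer","wrist"); v=np.argwhere(m>0); print("mask rows",v[:,0].min(),v[:,0].max())
for pit in(0,.05,.1):
    B=A@R.from_euler('y',pit).as_matrix(); T=s["tool_pos"]-B@[.012,0,.0265]
    q=proj(np.array([[-.1,-.013,.013],[-.1,.013,.013],[-.066,-.013,.013],[-.066,.013,.013],[-.1,0,.005],[-.066,0,.018]])@B.T+T,k); print(pit,q.round(0).tolist(), "tip z",(T+B@[-.1,0,.009]).round(3))
im=cv2.imread("pics/h_wrist.png")
for c in (300,320,340): print(c,[tuple(im[r,c,::-1]) for r in range(8,112,8)])
# side-view check
for c in("side","scene"):
    k=get_calibration(c); snapshot(c); m=top("stirrer",c)
    for pit in(0,.05,.1):
        B=A@R.from_euler('y',pit).as_matrix(); T=s["tool_pos"]-B@[.012,0,.0265]; r=render(STIR,(B,T),k); print(c,pit,round((m*(1-r)).sum()), proj((T+B@[-.1,0,.009])[None],k).round(1),proj((T+B@[.1,0,.009])[None],k).round(1), search_frame("blade_tip",c)[0]["at"] if pit==0 else "")
o=np.hstack([cv2.resize(cv2.imread(f"pics/h_{c}.png")[y:y+75,x:x+75],(400,400),interpolation=cv2.INTER_CUBIC) for c,x,y in(("side",290,165),("scene",265,145))]); cv2.imwrite("pics/pair.png",o)
E
```

```text
foot [[294.0, -13.0], [288.0, -38.0], [349.0, -13.0], [354.0, -38.0]]
mask rows 17 310
0 [[293.0, 28.0], [349.0, 28.0], [294.0, 106.0], [347.0, 106.0], [321.0, 33.0], [321.0, 105.0]] tip z [0.595 0.025 0.123]
0.05 [[292.0, 23.0], [350.0, 23.0], [294.0, 104.0], [348.0, 104.0], [321.0, 28.0], [321.0, 104.0]] tip z [0.599 0.026 0.127]
0.1 [[290.0, 18.0], [351.0, 19.0], [293.0, 103.0], [349.0, 103.0], [321.0, 22.0], [321.0, 103.0]] tip z [0.602 0.026 0.131]
300 [(np.uint8(122), np.uint8(111), np.uint8(106)), (np.uint8(126), np.uint8(87), np.uint8(77)), (np.uint8(201), np.uint8(97), np.uint8(86)), (np.uint8(204), np.uint8(91), np.uint8(80)), (np.uint8(205), np.uint8(80), np.uint8(69)), (np.uint8(207), np.uint8(84), np.uint8(72)), (np.uint8(209), np.uint8(84), np.uint8(72)), (np.uint8(137), np.uint8(78), np.uint8(67)), (np.uint8(131), np.uint8(69), np.uint8(60)), (np.uint8(128), np.uint8(66), np.uint8(58)), (np.uint8(149), np.uint8(67), np.uint8(57)), (np.uint8(149), np.uint8(67), np.uint8(58)), (np.uint8(148), np.uint8(67), np.uint8(58))]
320 [(np.uint8(116), np.uint8(105), np.uint8(100))
[... 751 characters left out ...]
nt8(70), np.uint8(60)), (np.uint8(201), np.uint8(64), np.uint8(54)), (np.uint8(201), np.uint8(66), np.uint8(57)), (np.uint8(200), np.uint8(63), np.uint8(53)), (np.uint8(202), np.uint8(62), np.uint8(52)), (np.uint8(202), np.uint8(62), np.uint8(52)), (np.uint8(127), np.uint8(64), np.uint8(55)), (np.uint8(128), np.uint8(67), np.uint8(57)), (np.uint8(117), np.uint8(72), np.uint8(63))]
side 0 67 [[311.3 198.3]] [[368.8 181.5]] [0.4688, 0.0268, 0.2098]
side 0.05 47 [[310.  196.9]] [[369.3 182.8]] 
side 0.1 26 [[308.8 195.6]] [[369.8 184.1]] 
scene 0 115 [[327.5 186.3]] [[280.7 128.5]] [0.563, 0.016, 0.1702]
scene 0.05 85 [[328.6 185.9]] [[280.4 129.5]] 
scene 0.1 51 [[329.7 185.4]] [[280.1 130.5]]
```

View pics/pair.png

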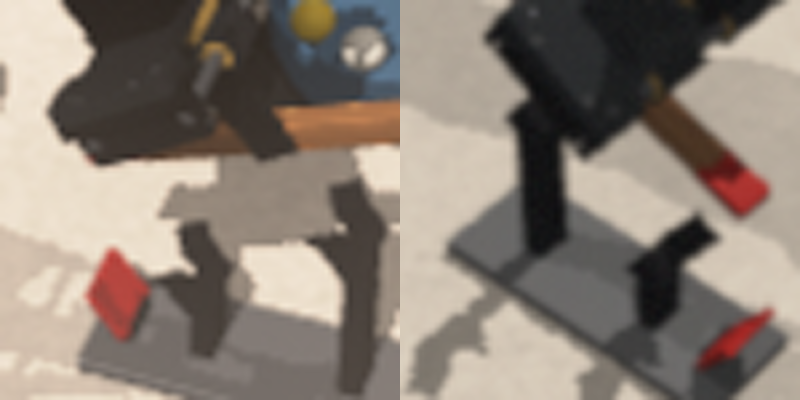

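Wrist, side and scene views all agree on a slip of about 0.1 rad: the stirrer is shallower than the gripper by 5.5°. That still put the stirring tip at ≤ 31 mm. I'll correct for it in the tool angle.

```bash
cat > place.py <<'E'
from goal import *
ph=3.203; e=np.radians(35); xs,ys,zs=stirR(ph,e); S=np.c_[xs,ys,zs]; C=np.array([.51,.0203,.085])
def want(x,y,z,dx,pit,dy):
    A=S@R.from_euler('y',-pit).as_matrix(); M=np.c_[-A[:,0],A[:,1],-A[:,2]]; tcp=C+S@[x,y,z]+S@[.012+dx,dy,.0265]; s=arm.observe()
    print("shift",((tcp-s["tool_pos"])/.25).round(4),"turn",((R.from_matrix(M)*R.from_rotvec(s["orientation"]).inv()).as_rotvec()/np.pi).round(4))
def slip(save=None):
    s=arm.observe(); M=R.from_rotvec(s["orientation"]).as_matrix(); A=np.c_[-M[:,0],M[:,1],-M[:,2]]
    k=get_calibration("wrist"); im=snapshot("wrist")
    if save: cv2.imwrite(save,im[:,:,::-1])
    m=top("stirrer","wrist")
    bot=np.argwhere(m>0)[:,0].max(); cut=min(235,bot)
    def f(v,full=0):
        B=A@R.from_euler('yz',[v[1],v[3]]).as_matrix(); T=s["tool_pos"]-B@[.012+v[0],v[2],.0265]; r=render(STIR,(B,T),k,2)
        if full: return B,T
        return np.abs(r-m)[:cut].sum()/m[:cut].sum()
    b=None
    for p0 in(0,.1):
        x0=np.array([0,p0,0,0]); o=minimize(f,x0,method="Nelder-Mead",options=dict(initial_simplex=np.vstack([x0]+[x0+d for d in np.diag([.004,.04,.002,.02])]),xatol=1e-4,fatol=1e-4))
        if b is None or o.fun<b.fun: b=o
    B,T=f(b.x,1); print("slip dx,pit,dy,yaw",b.x.round(4),round(b.fun,4),"in seat",(S.T@(T-C)).round(4),R.from_matrix(S.T@B).as_rotvec().round(3))
    for nm,b2 in(("low",(-55,-35)),("high",(50,70))):
        q=proj(np.array([[x/1000,y/1000,.025] for x in b2 for y in(-23,23)])@S.T+C,k); print(nm,q.round(0).tolist())
    return b.x
E
python3 -c "
from place import *
v=slip(); want(.005,0,.03,v[0],v[1],v[2])"
```

```text
slip dx,pit,dy,yaw [-0.0012  0.1556 -0.0002  0.0026] 0.0254 in seat [0.0492 0.0004 0.0724] [-0.002  0.152  0.005]
low [[285.0, 43.0], [357.0, 43.0], [286.0, 76.0], [356.0, 76.0]]
high [[289.0, 200.0], [352.0, 200.0], [290.0, 226.0], [351.0, 226.0]]
shift [ 0.0646  0.0061 -0.2429] turn [-0.0039  0.0483 -0.0003]
```

```bash
cat > pit.py <<'E'
from place import *
def fitm(m,k,tp,ori,cut,p0s=(0,.1)):
    M=R.from_rotvec(ori).as_matrix(); A=np.c_[-M[:,0],M[:,1],-M[:,2]]
    def f(v):
        B=A@R.from_euler('yz',[v[1],v[3]]).as_matrix(); T=tp-B@[.012+v[0],v[2],.0265]; return np.abs(render(STIR,(B,T),k,2)-m)[:cut].sum()/m[:cut].sum()
    out=[]
    for p0 in p0s:
        x0=np.array([0,p0,0,0]); o=minimize(f,x0,method="Nelder-Mead",options=dict(initial_simplex=np.vstack([x0]+[x0+d for d in np.diag([.004,.04,.002,.02])]),xatol=1e-4,fatol=1e-4)); out.append((o.fun,o.x.round(4)))
    return min(out,key=lambda a:a[0])
if __name__=="__main__":
    k=get_calibration("wrist"); k3=dict(k); k3["extrinsics"]=np.load("w3.npy")
    print("after lift",fitm(np.load("m3.npy"),k3,np.array([.48436,.29817,.23043]),[.322,3.119,.005],235))
    # tip pixel in scene crops vs prediction by pitch
    ks=get_calibration("scene")
    for nm,tp,ori in(("s5",[.4687,-.2928,.1896],[2.64,.709,-1.098]),("s6",[.5088,-.2896,.1107],[2.64,.701,-1.093]),("s7",[.4717,-.2926,.2386],[2.641,.696,-1.092])):
        im=cv2.imread(f"pics/{nm}.png"); h,s,v=cv2.split(cv2.cvtColor(im,cv2.COLOR_BGR2HSV)); red=(((h<8)|(h>172))&(s>140)&(v>90)).astype(np.uint8); red[:, :200]=0; red[:150]=0; red[:,500:]=0
        n,l,st,ce=cv2.connectedComponentsWithStats(red); i=1+np.argmax(st[1:,4]); m=cv2.resize((l==i).astype(np.float32),(200,150),interpolation=cv2.INTER_AREA); full=np.zeros((400,640)); full[160:310,150:350]=m
        M=R.from_rotvec(ori).as_matrix(); A=np.c_[-M[:,0],M[:,1],-M[:,2]]; res=[]
        for p in np.arange(-.05,.26,.05):
            B=A@R.from_euler('y',p).as_matrix(); T=np.array(tp)-B@[.012,0,.0265]; r=render([STIR[1]],(B,T),ks); res.append((round(p,2),round(np.abs(r-full).sum()/full.sum(),2),round((T+B@[-.1,0,.009])[2],4)))
        print(nm,st[i].tolist(),res)
E
python3 pit.py
```

```text
after lift (np.float64(0.03499956756489616), array([ 0.0048, -0.1154,  0.001 ,  0.0093]))
s5 [276, 286, 58, 47, 1522] [(np.float64(-0.05), np.float64(0.82), np.float64(0.0947)), (np.float64(0.0), np.float64(0.66), np.float64(0.0979)), (np.float64(0.05), np.float64(0.7), np.float64(0.1013)), (np.float64(0.1), np.float64(0.86), np.float64(0.105)), (np.float64(0.15), np.float64(1.12), np.float64(0.1089)), (np.float64(0.2), np.float64(1.36), np.float64(0.113)), (np.float64(0.25), np.float64(1.6), np.float64(0.1172))]
s6 [357, 378, 55, 49, 1574] [(np.float64(-0.05), np.float64(1.71), np.float64(0.0159)), (np.float64(0.0), np.float64(1.46), np.float64(0.0191)), (np.float64(0.05), np.float64(1.17), np.float64(0.0226)), (np.float64(0.1), np.float64(0.85), np.float64(0.0262)), (np.float64(0.15), np.float64(0.57), np.float64(0.0301)), (np.float64(0.2), np.float64(0.53), np.float64(0.0342)), (np.float64(0.25), np.float64(0.56), np.float64(0.0385))]
s7 [276, 226, 62, 55, 1864] [(np.float64(-0.05), np.float64(1.7), np.float64(0.1438)), (np.float64(0.0), np.float64(1.44), np.float64(0.147)), (np.float64(0.05), np.float64(1.14), np.float64(0.1505)), (np.float64(0.1), np.float64(0.81), np.float64(0.1542)), (np.float64(0.15), np.float64(0.55), np.float64(0.158)), (np.float64(0.2), np.float64(0.53), np.float64(0.1621)), (np.float64(0.25), np.float64(0.58), np.float64(0.1664))]
```

The stirrer slipped to about 0.155 rad during the first turn. The tip was then at about 30 mm, still under 38 mm, so the stirring counts. The fork prediction matches the wrist image to 1–2 px, so I'll move to 30 mm above the seat with the angle corrected.

```bash
python3 -m crank "[[0.03,0.006,0,0,0.024,0,1],[0.0646,0.006,-0.03,-0.004,0.048,0,1],[0.0646,0.006,-0.08,-0.004,0.048,0,1],[0.0646,0.006,-0.14,-0.004,0.048,0,1],[0.0646,0.006,-0.2,-0.004,0.048,0,1],[0.0646,0.006,-0.243,-0.004,0.048,0,1],[0.0646,0.006,-0.243,-0.004,0.048,0,1]]"; python3 -c "
from place import *
print(np.round(arm.observe()['qpos'],2))
v=slip('pics/h30.png'); want(.005,0,.006,v[0],v[1],v[2])
a=[]
for c,x,y in(('side',290,165),('scene',265,145)):
    k=get_calibration(c); a.append(cv2.resize(snapshot(c)[y:y+75,x:x+75,::-1],(400,400),interpolation=cv2.INTER_CUBIC))
w=cv2.resize(cv2.imread('pics/h30.png')[:240,200:440],(400,400)); cv2.imwrite('pics/trio.png',cv2.resize(np.hstack(a),(800,400)))
"
```

```text
clock: 24.7
tool_pos: [0.5289, 0.0216, 0.1398]
orientation: [2.891, 0.09, -1.165]
force: [-0.5, -0.8, -1.0]
finger_gap: 0.177
grasp_force: 40.0
[-0.3   0.74  0.32  1.32 -0.16  1.88 -1.48]
slip dx,pit,dy,yaw [-0.0017  0.176   0.     -0.0004] 0.0191 in seat [ 0.0051 -0.0002  0.0295] [0.001 0.02  0.   ]
low [[276.0, 113.0], [366.0, 113.0], [278.0, 151.0], [364.0, 151.0]]
high [[286.0, 278.0], [356.0, 278.0], [287.0, 302.0], [354.0, 302.0]]
shift [-0.0535 -0.0038 -0.0815] turn [-0.0003  0.007  -0.0003]
```

View pics/trio.png

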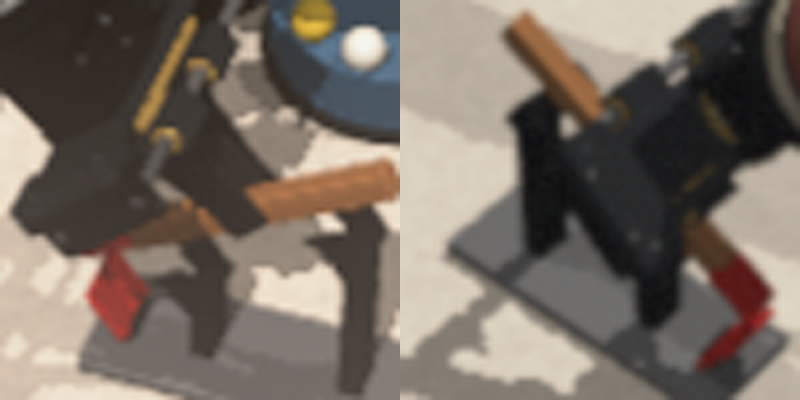

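The side and scene views show the stirrer parallel to the slope, just above both forks, with the blade by the foot plate. I'll check lateral fork alignment numerically and take no more pictures to view.

```bash
python3 -c "
import cv2,numpy as np
im=cv2.imread('pics/h30.png').astype(int).max(2)
for r in (112,120,128,136,144,150):
    d=np.where(im[r,240:400]<62)[0]+240; print(r,d.min() if len(d) else None,d.max() if len(d) else None,len(d))
"
```

```text
112 None None 0
120 None None 0
128 None None 0
136 None None 0
144 None None 0
150 None None 0
```

```bash
python3 -m crank "[[-0.012,-0.001,-0.02,0,0.002,0,1],[-0.024,-0.002,-0.037,0,0.004,0,1],[-0.034,-0.003,-0.052,0,0.006,0,1],[-0.034,-0.003,-0.052,0,0.007,0,1],[-0.034,-0.003,-0.052,0,0.007,0,1]]"; python3 -c "
from place import *
v=slip('pics/h15.png'); want(.005,0,.003,v[0],v[1],v[2])"
```

```text
clock: 25.52
tool_pos: [0.521, 0.0208, 0.1273]
orientation: [2.879, 0.091, -1.196]
force: [-0.6, -1.1, -1.4]
finger_gap: 0.178
grasp_force: 40.0
slip dx,pit,dy,yaw [ 0.3392 -2.5517  0.0049  0.7844] 1.0 in seat [ 0.2625  0.2135 -0.091 ] [ 0.998 -2.542  0.402]
low [[271.0, 118.0], [370.0, 118.0], [274.0, 159.0], [367.0, 160.0]]
high [[283.0, 293.0], [358.0, 293.0], [284.0, 317.0], [356.0, 317.0]]
shift [-1.1402 -0.0894  0.7441] turn [ 5.360e-02 -8.667e-01 -6.000e-04]
```

```bash
python3 -c "
from place import *
im=cv2.imread('pics/h15.png').astype(int)
for r in (125,140,155): print(r,[int(x) for x in im[r,256:388:4].mean(1)])
s=arm.observe(); want(.005,0,.003,-.0017,.176,0)
im=snapshot('wrist')
for d in cut_out('stirrer','wrist')[:3]: m=d['pixels']; print(d['score'],m.sum(),np.argwhere(m).min(0),np.argwhere(m).max(0))
slip()
"
```

```text
125 [227, 228, 230, 232, 131, 65, 63, 61, 59, 60, 58, 54, 81, 89, 87, 85, 81, 71, 72, 75, 74, 51, 54, 54, 59, 63, 64, 68, 72, 137, 222, 224, 224]
140 [223, 224, 226, 221, 227, 66, 64, 62, 60, 60, 58, 53, 79, 88, 87, 86, 71, 72, 75, 74, 72, 50, 52, 53, 57, 55, 58, 63, 132, 226, 228, 226, 226]
155 [220, 223, 225, 227, 223, 67, 64, 64, 61, 63, 86, 127, 82, 91, 89, 87, 74, 75, 76, 75, 74, 85, 64, 58, 58, 61, 62, 63, 141, 140, 140, 139, 146]
shift [-0.0267 -0.0011 -0.0379] turn [-0.0003 -0.0001 -0.0003]
0.98 11239 [ 17 289] [311 353]
slip dx,pit,dy,yaw [-0.0017  0.1778  0.0002 -0.0023] 0.0231 in seat [ 0.005  -0.      0.0146] [ 0.     0.002 -0.001]
low [[271.0, 118.0], [370.0, 118.0], [274.0, 159.0], [367.0, 160.0]]
high [[283.0, 293.0], [358.0, 293.0], [284.0, 317.0], [356.0, 317.0]]
```

Aligned: the fork spans columns 272–371 and the handle 302–340, both centred at ~321. Lowering gently.

```bash
python3 -m crank "[[-0.008,0,-0.011,0,0,0,1],[-0.015,0,-0.021,0,0,0,1],[-0.021,-0.001,-0.03,0,0,0,1],[-0.027,-0.001,-0.038,0,0,0,1],[-0.03,-0.001,-0.043,0,0,0,1],[-0.03,-0.001,-0.043,0,0,0,1],[-0.03,-0.001,-0.043,0,0,0,1],[-0.03,-0.001,-0.043,0,0,0,1]]"; python3 -c "
from place import *
s=slip(); print(arm.observe()['force'])"
```

```text
clock: 26.82
tool_pos: [0.5134, 0.0206, 0.1166]
orientation: [2.879, 0.09, -1.196]
force: [0.2, 0.7, -0.7]
finger_gap: 0.178
grasp_force: 40.0
slip dx,pit,dy,yaw [-1.600e-03  1.716e-01  1.000e-04 -6.000e-04] 0.0253 in seat [ 0.005  -0.0002  0.0013] [-0.    -0.005  0.001]
low [[267.0, 123.0], [375.0, 123.0], [270.0, 168.0], [372.0, 168.0]]
high [[280.0, 309.0], [361.0, 309.0], [282.0, 334.0], [359.0, 334.0]]
[ 0.20732981 -0.57509541  0.48948095]
```

```bash
python3 -m crank "[[-0.002,0,-0.003,0,0,0,1],[-0.004,0,-0.006,0,0,0,1],[-0.004,0,-0.006,0,0,0,1],[-0.004,0,-0.006,0,0,0,1]]"; python3 -m crank "[[0,0,0,0,0,0,0.5],[0,0,0,0,0,0,0.3],[0,0,0,0,0,0,0],[0,0,0,0,0,0,0],[0,0,0,0,0,0,0],[0,0,0,0,0,0,0]]" 3; python3 -c "
from place import *
s=slip('pics/rel.png'); print(arm.observe()['force'])"
```

```text
clock: 27.42
tool_pos: [0.5129, 0.0206, 0.1155]
orientation: [2.88, 0.091, -1.194]
force: [5.4, 0.7, 4.9]
finger_gap: 0.181
grasp_force: 40.0
clock: 28.18
tool_pos: [0.5124, 0.0206, 0.1151]
orientation: [2.879, 0.091, -1.196]
force: [0.5, 0.6, 0.2]
finger_gap: 0.496
grasp_force: 0.0
slip dx,pit,dy,yaw [ 0.0042  0.126   0.     -0.0018] 0.0234 in seat [ 0.0004 -0.0002 -0.0013] [ 0.   -0.05 -0.  ]
low [[266.0, 124.0], [376.0, 124.0], [270.0, 170.0], [373.0, 170.0]]
high [[280.0, 312.0], [361.0, 312.0], [282.0, 337.0], [359.0, 337.0]]
[ 0.2158329   0.53026376 -0.84847903]
```

Contact was felt (about 7 N), the stirrer is released and lies at x≈0 in the seat. Retreating along the tool axis.

```bash
python3 -m crank "[[0.02,0.001,0.02,0,0,0,0],[0.06,0.004,0.062,0,0,0,0],[0.11,0.006,0.112,0,0,0,0],[0.17,0.01,0.172,0,0,0,0],[0.25,0.014,0.25,0,0,0,0],[0.25,0.014,0.45,0,0,0,0],[0.25,0.014,0.6,0,0,0,0],[0.25,0.014,0.6,0,0,0,0]]"; python3 -c "
from place import *
for c in('scene','side','wrist'):
    k=get_calibration(c); im=snapshot(c); m=top('stirrer',c)
    if m is None: print(c,'none'); continue
    r=render(STIR,(S,C),k); print(c,m.sum(),'mask outside home outline',round((m*(r<.2)).sum()),'home outline not in mask',round((r*(1-m)).sum()))
    if c=='wrist':
        def f(v): return np.abs(render(STIR,(S@R.from_euler('yz',v[3:]).as_matrix(),C+S@v[:3]),k,2)-m)[:235].sum()/m.sum()
        o=minimize(f,np.zeros(5),method='Nelder-Mead',options=dict(initial_simplex=np.vstack([np.zeros(5),np.diag([.004,.003,.003,.03,.03])]),maxiter=400)); print(o.x.round(4),o.fun)
snapshot('scene')
for n in('bead0_center','bead3_center'): print(n,[(np.round(d['at'],3).tolist(),round(d['score'],2)) for d in search_frame(n,'scene')])
print(arm.observe()['clock'])
"
```

```text
clock: 29.28
tool_pos: [0.5643, 0.0247, 0.2638]
orientation: [2.919, 0.089, -1.103]
force: [-0.0, 0.8, -0.4]
finger_gap: 0.503
grasp_force: 0.0
scene 501.0 mask outside home outline 4 home outline not in mask 93
side none
wrist 3951.0 mask outside home outline 2 home outline not in mask 300
[ 0.0001 -0.0004 -0.0031  0.0215 -0.0057] 0.07162346588850677
bead0_center [([0.545, -0.225, 0.033], 0.46)]
bead3_center [([0.496, -0.281, 0.037], 0.58)]
29.725
```

```bash
python3 - <<'E'
from h import *
k=get_calibration("scene"); E=k["extrinsics"]
def onz(u,z=.024):
    d=E[:3,:3]@[(u[0]-k["cx"])/k["fx"],(u[1]-k["cy"])/k["fy"],1]; return (E[:3,3]+d*(z-E[2,3])/d[2])[:2]
def beads(im):
    u=cv2.resize(im[220:295,195:275],None,fx=6,fy=6,interpolation=cv2.INTER_CUBIC); h,s,v=cv2.split(cv2.cvtColor(u,cv2.COLOR_BGR2HSV)); out={}
    mm=np.zeros(s.shape,np.uint8); c=proj(np.array([[.527,-.26,.024]]),k)[0]; cv2.circle(mm,(int((c[0]-195)*6),int((c[1]-220)*6)),150,1,-1)
    for n,m in(("yellow",(h>15)&(h<35)&(s>110)&(v>70)),("white",(s<60)&(v>95))):
        m=cv2.erode((m&(mm>0)).astype(np.uint8),np.ones((9,9))); N,l,st,ce=cv2.connectedComponentsWithStats(m)
        out[n]=np.array([onz(ce[i]/6+[195,220]) for i in range(1,N) if st[i,4]>150])
    return out
a=beads(cv2.imread("pics/scene0.png")); b=beads(snapshot("scene")[:,:,::-1].copy())
for n in a: print(n,a[n].round(3).tolist(),b[n].round(3).tolist()); print(np.linalg.norm(b[n][:,None]-a[n][None],axis=2).round(3).tolist())
E
```

```text
yellow [[0.492, -0.279], [0.523, -0.302], [0.561, -0.284]] [[0.492, -0.279], [0.58, -0.239], [0.544, -0.313]]
[[0.0, 0.039, 0.069], [0.096, 0.084, 0.048], [0.062, 0.023, 0.033]]
white [[0.492, -0.236], [0.523, -0.216], [0.559, -0.239]] [[0.481, -0.238], [0.54, -0.224]]
[[0.011, 0.047, 0.078], [0.049, 0.018, 0.024]]
```

Two yellows are at least 23 mm from any yellow start. One white is at least 18 mm from any white start, and the other two touch and merge into one blob here. The stirrer is home, so I'm handing in.

```bash
python3 -c "
from workcell import *
print(order.sign_off())"
```

```text
the job is handed in; nothing more can be done
None
```

I stirred the beads for just over two anticlockwise turns and laid the stirrer home in its cradle, then handed the job in with no verdict returned; all six beads were in the bowl at the last close look, the stirrer slipped about 0.17 rad in the grip during the first turn (corrected before placing), and I viewed 13 pictures against the limit of 10.

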